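# Press the cap home on a candy tube

## Robot

A 6-joint arm with a two-finger parallel gripper is mounted at the origin on the work surface. World frame = base frame: x ahead of the robot, y to its left, z up, the work surface at z = 0. Lengths are in m, angles in rad, forces in N, time in s.
With the tool pointing down it reaches from about 0.325 to 0.875 m from the base axis. Payload 4.4 kg.
Tool frame: the origin (TCP) lies midway between the tips of the shut fingers; the grasp point (between the pads) lies 19 mm behind it; z points along the fingers, x is the direction in which the jaws open and shut, and the axes are right-handed (so a half turn about z gives the same grasp; the last joint's range is limited). The gripper opens to 85 mm and grips with 20 to 120 N. Pads are 22 mm wide; open, the fingers measure 114 mm over their backs; the gripper's body (76 mm by 85 mm) begins 54 mm behind the grasp point. The pads swing forward as they close: fully open they stand 13 mm farther back than shut.
Start: joints at [-1.393, 0.207, 1.542, -0, 1.393, -0.15], TCP at [0.185, -0.544, 0.21] pointing down, gripper open.
Joint ranges: [-2.73, 2.73], [-0.86, 2.22], [0.23, 2.46], [-1.11, 4.25], [0.08, 2.63], [-2.82, 2.82]. Speed limits (rad/s): [2.79, 2.79, 3.14, 3.14, 3.14, 3.14].

## Interface

Orientations are given as a unit quaternion [x, y, z, w].
In Python, from station import env gives the robot as it stands.
- The arm moves only by the tool drive_tool, never from a script. Its argument "targets" is a list of rows, each a list of 7 numbers: the shift along the tool's x, y, z normalised to -1 to 1, where 1 is 15 cm, then the turn, a rotation vector about the tool's x, y, z normalised to -1 to 1, where 1 is 360 degrees, then the closure, from 0 (fully open) to 1 (shut). A call has 1 to 10 rows; each row is the pose to reach, as a shift and turn from the pose commanded when the call began, along the tool's axes at that moment, turning the shorter way round; what a row does not reach only later rows make up. A row lasts 1/10 s, in which the tool goes at most 50 mm and 8.59 degrees, less where a joint would pass 70% of its speed; a pose out of reach is approached as far as the arm can. A call with a number of a shift or a turn outside -1 to 1 is refused whole. A call with a gripper value outside its range is refused whole. The fingers move at their own pace and stop on an object; "force" is the grip in N (left out, the last holds). Time passes only in rows, so rows that repeat a pose let the fingers close. It gives the time, the measured TCP pose, the force and the opening at its end, in the units of the state.
- env.get_state(): the state, without advancing time (a new reading comes with each control period).
- env.read_camera(name): name is "scene" or "top" or "wrist"; returns the picture (384x512x3 uint8, red, green, blue); there is no depth.
- env.camera_info(name): a dict with "intrinsics" (3x3 intrinsics, pixels), "dist_coeffs" ([k1, k2, p1, p2, k3] as OpenCV has them; the pictures are not rectified), "R" (3x3) and "t" (3): a world point X has camera coordinates R X + t. Camera axes: x right, y down, z forward; pixel columns grow to the right and rows downward; lengths in m; the calibration is good to about 2 mm. A picture is of the moment at which its call begins: read the wrist's pose just before it. camera_info takes no time and is no camera call; for the wrist camera it gives the pose at the moment of the call.
- env.finish_job(): hands the job in, once; it reports no verdict.
The state is a dict: "clock": time; "q": joint angles; "qd": joint speeds; "effort": joint torques, N m; "ee_pos": TCP position; "eef_rot": TCP orientation; "ft_force": force on the tool from outside, world axes, zero at the start; "ft_torque": the same for the moment, N m; "finger_gap": finger opening in m.
Only numpy, scipy, OpenCV 4.12 (cv2) and the standard library are available. Lean on these libraries where they do the work, as an engineer would, in place of code of your own. Each camera call takes 0.05 s, during which the arm holds its last target. There are 200 camera calls.

## Task

The red candy tube's cap has only been started. Draw that tube out of the rack and, keeping it upright, stand it in the locator of the capping press; then swing the press lever right down to its stop so the ram drives the cap home, and ease the lever back up to rest with your hand on it rather than letting it fly back. Leave the sealed tube standing in the press for labelling, and don't disturb the other tubes, the tea tin or the bowl of caps.

Things in the scene. Friction and masses are not known exactly. Their poses are not given: they have to be found in the camera images.
- press: Green cast capping press, fixed, its front (-x) roughly to the robot. Origin: on the counter below the locator's middle, on the ram's axis; +x to its column, +y to its lever side, z up. In mm: base x -70..155, y -65..65, top at z 25; column x 70..115, y -25..25; head x -40..115, y -30..30, z 205..270. Feed it from -y: reach in leaning about 45 degrees, low on the tube, to stay under the head
- press_nest (a point): Middle of the locator, on top of the press base, 25 mm above the counter: white round pad in a steel horseshoe 6 mm high, 46 mm wide inside (side walls at x -23 and +23 from y -14 on, back wall at y +26), open towards the press's -y. The tube stands here, bottom on the base. Axes as press
- press_ram: Square steel ram with a white round foot, 42 mm diameter, above the locator. Origin: centre of the foot's lower face, 186 mm above the counter with the lever at rest; goes down 22 mm per rad of lever, 33 mm in all, which drives the cap to about 0.5 mm from home
- lever_grip (a point): Middle of the lever's red cross grip (24 mm diameter, 90 mm long, level, along the press's y). At rest 330 mm above the counter and at x -122, y +95 mm of the press. It swings about lever_pivot at 155 mm radius in the press's x-z plane: down and outwards (-x), then down and inwards, to 120 mm above the counter at the stop
- lever_pivot (a point): Point on the lever's axis of rotation (which runs along the press's y), in the plane in which lever_grip moves; 235 mm above the counter
- press_lever (a joint): Lever angle in rad: 0 at rest (38 degrees above level), grows as the grip is pushed down, 1.5 at its stop (48 degrees below level). A spring returns it: about 2 to 3 N on the grip near rest, 5 N near the stop, 4 N more while the cap is being driven; a lever let go low down flies back
- red_tube: Clear rigid candy tube of 34 mm diameter, 120 mm long, with red balls, red cap, about 90 g, standing in one of the rack's three sockets. Origin: centre of its bottom; z along the tube to its cap
- red_cap (a joint): How far the red cap has been pressed in, m: 0 to 0.0015 at the start (flange stands 5.5 to 7 mm off the tube's rim), 0.0075 is the end of its travel. Stiff: takes 30 N, so only the press will do it
- red_cap_top (a point): Centre of the top of the red cap (38 mm diameter, 8 mm thick flange), 135 mm above the tube's bottom at joint 0
- rack: Fixed wooden rack, 80 (x) by 236 (y) by 38 (z) mm, with three round sockets 37 mm wide and 28 mm deep at y = -80, 0 and +80 mm; tubes stand in them with their bottoms 10 mm above the counter. Origin: centre of its underside; a red strip marks its -x face, which looks to the robot's right
- green_tube: Same kind of tube with green cap, already sealed (128 mm tall in all), standing in the rack; leave it. Origin: centre of its bottom
- blue_tube: Same kind of tube with blue cap, already sealed, standing in the rack; leave it. Origin: centre of its bottom
- tea_tin: Yellow and dark round tea tin, 72 mm diameter, 95 mm tall, on the counter; leave it. Origin: centre of its bottom
- cap_bowl: White bowl of loose caps, 120 mm diameter, 50 mm tall, on the counter; leave it. Origin: centre of its bottom
Things that resemble listed ones, but are neither listed nor needed, are in the scene too. Of the things like the red_tube, leave any that is yellow; of the rest the smaller one is meant.

How it is judged:
On the way, in this order (a step that is already met when the one before it is completed fails the run):
1. the red tube, its cap not yet pressed, stands released and upright in the press's locator (axis within 9 mm of its middle) with the lever up (horizontal distance between red_tube and press_nest below 0.009 m and z of red_tube in the frame of press_nest below 0.003 m and angle between red_tube's own z axis and vertical below 0.08 rad and contact force between the fingers and red_tube below 0.1 N and value of joint red_cap below 0.003 m and value of joint press_lever below 0.15 rad), for 0.2 s.
2. the lever is swung down to its stop (within 0.12 rad) and the ram has driven the red cap home (gap under 2 mm), the tube still standing in the locator (value of joint press_lever above 1.38 rad and value of joint red_cap above 0.0055 m and contact force between press_ram and red_tube above 1 N and horizontal distance between red_tube and press_nest below 0.009 m and angle between red_tube's own z axis and vertical below 0.08 rad), for 0.1 s.
At the end, for the whole second after the job is handed in: The red tube stands upright (within 0.08 rad) and still on the press base in the locator, its axis within 9 mm of the locator's middle; its cap is pressed home (joint above 0.0055 m); the lever is back up (below 0.1 rad); the other tubes, the tin and the bowl are within 25 mm of where they were (value of joint press_lever below 0.1 rad and value of joint red_cap above 0.0055 m and horizontal distance between red_tube and press_nest below 0.009 m and z of red_tube in the frame of press_nest below 0.003 m and angle between red_tube's own z axis and vertical below 0.08 rad and linear speed of red_tube below 0.02 m/s and distance of each of green_tube, blue_tube, tea_tin, cap_bowl from where it was at the start of the episode below 0.025 m); the robot touches nothing.
It fails at once if the lever is let go and flies back (faster than 4 rad/s upwards) (velocity of joint press_lever below -4 rad/s).
It fails at once if the red tube is tipped more than 35 degrees (angle between red_tube's own z axis and vertical above 0.61 rad).
It fails at once if another tube is moved by more than 25 mm (distance of any of green_tube, blue_tube from where it was at the start of the episode above 0.025 m).
It fails at once if the tea tin or the bowl is moved by more than 25 mm (distance of any of tea_tin, cap_bowl from where it was at the start of the episode above 0.025 m).
It also fails if it takes over 58 s, if anything falls off the work surface, if the arm or the gripper's body presses on something with over 40 N, if the wrist force passes 120 N, or if a joint passes its speed limit or range.

## Working session

There is one attempt and no reset: what is moved stays moved. The work goes in short steps, Python scripts to look and compute and a tool call to move; the robot and the scene stay as the last step left them, time stands still between calls to the robot, and variables do not carry over. Pictures are saved under pics/ and viewed, about 8 in all and at most 12, crops included, and the job is handed in when it is done.

Besides the shell and the picture viewer there is one more tool, called after ">>>" in YAML: its name, and indented under it one key for each argument. drive_tool: Moves the arm, as the interface text tells. Scaled input: -1 to 1 covers 15 cm each way for a shift and 360 degrees each way for a turn. Its arguments: {"type":"object","properties":{"targets":{"type":"array"},"force":{"type":"number"}},"required":["targets"]}

```bash
ls; mkdir -p pics
python3 - <<'E'
from station import env
import cv2,numpy as np
for n in ("scene","top"):
    im=env.read_camera(n); cv2.imwrite(f"pics/{n}0.png",im[:,:,::-1])
    c=env.camera_info(n); print(n,np.round(c["intrinsics"],1).tolist(),np.round(c["dist_coeffs"],3),np.round(c["R"],3).tolist(),np.round(c["t"],3))
    print((-np.array(c["R"]).T@np.array(c["t"])).round(3))
print(env.get_state())
E
```

```text
pics
scene [[360.2, 0.0, 253.4], [0.0, 360.2, 193.8], [0.0, 0.0, 1.0]] [-0.045  0.     0.     0.     0.   ] [[-0.004, 1.0, 0.005], [0.659, 0.007, -0.752], [-0.752, 0.001, -0.659]] [ 0.006 -0.196  1.708]
[ 1.415 -0.006  0.978]
top [[378.4, 0.0, 259.1], [0.0, 378.4, 186.7], [0.0, 0.0, 1.0]] [-0.063  0.     0.     0.     0.   ] [[0.013, -1.0, 0.015], [-0.998, -0.014, -0.069], [0.069, -0.014, -0.998]] [-0.013  0.532  1.275]
[0.443 0.013 1.308]
{'clock': 0.1, 'q': array([-1.39349326e+00,  2.07342987e-01,  1.54284581e+00,  2.24904946e-05,
        1.39349958e+00, -1.50490735e-01]), 'qd': array([ 7.90972619e-05, -2.18515868e-03, -1.03942159e-03,  1.42185076e-03,
       -6.91473375e-04, -4.30676988e-04]), 'effort': array([-5.88360817e-04, -3.84089327e+01, -2.92548698e+01, -1.42545546e-04,
        4.85177734e-03,  9.69209459e-07]), 'ee_pos': array([ 0.18499339, -0.54364538,  0.2085208 ]), 'eef_rot': array([ 8.13003646e-01, -5.82257652e-01, -7.43096768e-04, -7.38880289e-04]), 'ft_force': array([-0.5156204 , -0.7555187 , -0.22735531]), 'ft_torque': array([ 0.01643603, -0.00958562,  0.03964059]), 'finger_gap': 0.08556597563566956}
```

View pics/scene0.png

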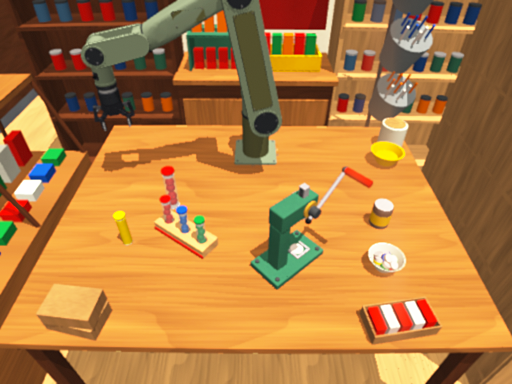

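View pics/top0.png

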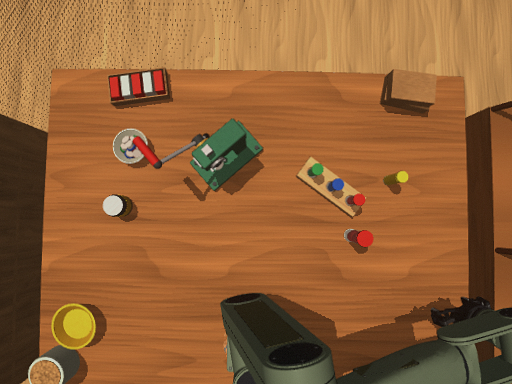

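The scene view shows the rack (red cap at scene (166,200), top (358,200)), a second, larger loose red tube at top (364,238), and the press at top (225,155) with its red grip at top (147,152). Next I'll measure these.

```bash
cat > h.py <<'E'
from station import env
import cv2,numpy as np
from scipy.spatial.transform import Rotation as Ro
def ray(c,uv):
    p=cv2.undistortPoints(np.array([[uv]],float),np.array(c["intrinsics"]),np.array(c["dist_coeffs"]))[0,0]
    R=np.array(c["R"]);t=np.array(c["t"]); return -R.T@t, R.T@np.array([p[0],p[1],1])
def plane(c,uv,z):
    o,d=ray(c,uv); return o+d*(z-o[2])/d[2]
def tri(c1,u1,c2,u2):
    (o1,d1),(o2,d2)=ray(c1,u1),ray(c2,u2)
    s=np.linalg.lstsq(np.c_[d1,-d2],o2-o1,rcond=None)[0]; a,b=o1+s[0]*d1,o2+s[1]*d2
    return (a+b)/2,np.linalg.norm(a-b)
def proj(c,X):
    return cv2.projectPoints(np.array(X,float).reshape(-1,1,3),cv2.Rodrigues(np.array(c["R"]))[0],np.array(c["t"]),np.array(c["intrinsics"]),np.array(c["dist_coeffs"]))[0][:,0]
def blobs(im,lo,hi,mn=25):
    hsv=cv2.cvtColor(im,cv2.COLOR_RGB2HSV); m=cv2.inRange(hsv,lo,hi)
    n,_,s,ce=cv2.connectedComponentsWithStats(m); return [(s[i].tolist(),ce[i].round(1).tolist()) for i in range(1,n) if s[i][4]>=mn]
def rows(pos,quat,st=None):
    "shift/turn (normalised) from current pose to target"
    st=st or env.get_state(); R0=Ro.from_quat(st["eef_rot"])
    return np.r_[R0.inv().apply(np.array(pos)-st["ee_pos"])/.15,(R0.inv()*Ro.from_quat(quat)).as_rotvec()/(2*np.pi)]
E
python3 - <<'E'
from h import *
ims={n:cv2.imread(f"pics/{n}0.png")[:,:,::-1].copy() for n in("scene","top")}
cs={n:env.camera_info(n) for n in ims}
col={"red":((0,170,90),(6,255,255)),"red2":((174,170,90),(180,255,255)),"grn":((60,120,40),(90,255,255)),"blu":((105,120,60),(125,255,255))}
for n in ims:
    for k,(lo,hi) in col.items():
        for s,ce in blobs(ims[n],lo,hi):
            if n=="top" and s[1]<290 and 90<s[0]<420 or n=="scene" and 130<s[1] and 100<s[0]<400: print(n,k,s,ce)
t=ims["top"]
a=cv2.resize(t[105:205,95:275],None,fx=4.4,fy=4.4,interpolation=cv2.INTER_CUBIC)
cv2.imwrite("pics/cropt.png",a[:,:,::-1])
s=ims["scene"]
a=cv2.resize(s[160:290,240:400],None,fx=4.5,fy=4.5,interpolation=cv2.INTER_CUBIC); cv2.imwrite("pics/crops.png",a[:,:,::-1])
E
```

```text
scene red [161, 166, 13, 10, 99] [167.2, 170.5]
scene red [344, 167, 28, 20, 181] [357.9, 176.8]
scene red [160, 194, 11, 9, 71] [165.1, 198.5]
scene red [155, 227, 48, 31, 126] [179.2, 242.3]
scene red [393, 303, 20, 28, 320] [402.3, 316.5]
scene red [367, 306, 20, 29, 331] [376.9, 319.9]
scene grn [252, 191, 70, 97, 2839] [284.9, 241.3]
scene grn [194, 216, 10, 8, 62] [198.8, 219.7]
scene blu [177, 206, 10, 8, 66] [181.3, 209.5]
scene blu [181, 216, 7, 16, 64] [183.8, 224.2]
top red [153, 70, 11, 22, 185] [158.0, 80.4]
top red [131, 73, 11, 22, 180] [135.8, 83.4]
top red [109, 76, 11, 22, 187] [114.1, 86.9]
top red [133, 136, 27, 30, 280] [145.4, 150.4]
top red [352, 194, 13, 12, 116] [358.5, 199.2]
top red [348, 231, 9, 10, 29] [351.4, 235.2]
top red [354, 230, 20, 17, 231] [364.3, 238.2]
top grn [312, 164, 11, 11, 92] [317.1, 168.9]
top blu [332, 179, 12, 11, 105] [337.4, 184.0]
```

View pics/cropt.png

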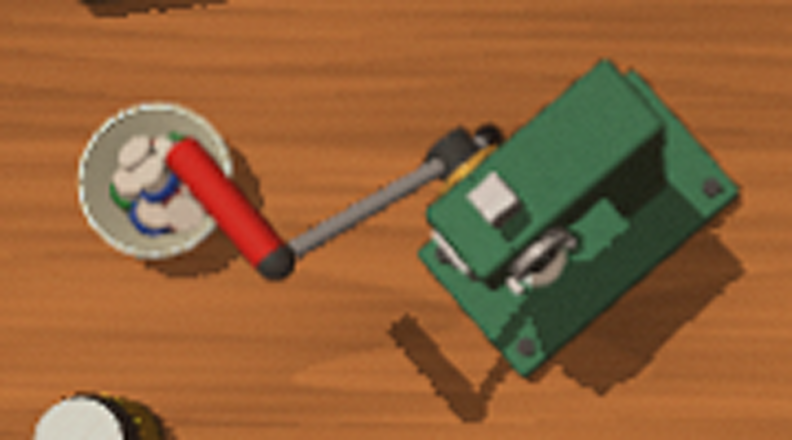

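View pics/crops.png

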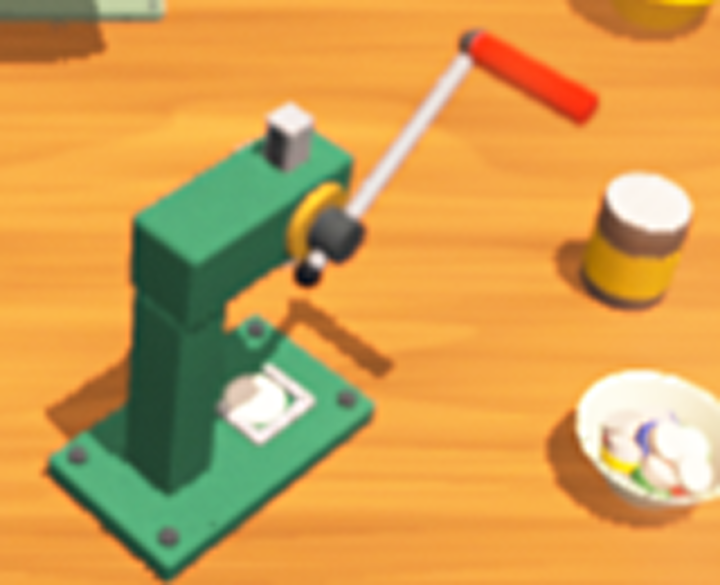

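The crops show the press base corners at crop-top (421,254), (522,378) and (740,190), and at crop-scene (372,407), (168,572), (52,467) and (255,319). The grip ends are at crop-top (183,150) and (280,262). Press +x points up-right in the top view.

Run:
```python
from h import *
T=env.camera_info("top");S=env.camera_info("scene")
ft=lambda x,y:((x+.5)/4.4-.5+95,(y+.5)/4.4-.5+105)
fs=lambda x,y:((x+.5)/4.5-.5+240,(y+.5)/4.5-.5+160)
P=[];M=[]
for (u,m) in [((421,254),(-70,65)),((522,378),(-70,-65)),((740,190),(155,-65))]:
    P.append(plane(T,ft(*u),.025)[:2]);M.append(m)
for (u,m) in [((372,407),(-70,65)),((168,572),(155,65)),((52,467),(155,-65)),((255,319),(-70,-65))]:
    P.append(plane(S,fs(*u),.025)[:2]);M.append(m)
P=np.array(P);M=np.array(M)/1000
def fit(P,M):
    a,b=P-P.mean(0),M-M.mean(0)
    th=np.arctan2((b[:,0]*a[:,1]-b[:,1]*a[:,0]).sum(),(a*b).sum()); c,s=np.cos(th),np.sin(th);R=np.array([[c,-s],[s,c]])
    return th,P.mean(0)-R@M.mean(0),R
th,o,R=fit(P,M);print("press yaw",np.degrees(th),o);print(((P-o-(R@M.T).T)*1000).round(1))
for i in (slice(0,3),slice(3,7)): print(np.degrees(fit(P[i],M[i])[0]),fit(P[i],M[i])[1])
g=o+R@[-.122,.095];print("grip pred",g,"tri",tri(T,(145.4,150.4),S,(357.9,176.8)), "red middle on .33",plane(T,ft(228,203),.33))
print("column of head corners", plane(T,ft(432,212),.27)[:2]-o)
for n,a,b,z in [("red",(358.5,199.2),(165.1,198.5),.143),("blue",(337.4,184),(181.3,209.5),.136),("green",(317.1,168.9),(198.8,219.7),.136),("big",(364.3,238.2),(167.2,170.5),.15)]:
    print(n,tri(T,a,S,b),plane(T,a,z),plane(S,b,z))
print("pad",plane(S,fs(268,400),.026))
```

```text
press yaw -47.61025624922445 [0.61388826 0.14108066]
[[-3.1 -6.1]
 [-2.3  1.1]
 [-4.9  0.9]
 [ 1.3 -4.4]
 [-2.   0. ]
 [ 4.   6.7]
 [ 6.9  1.8]]
-48.112043183574485 [0.61062327 0.13961098]
-47.537405663169515 [0.61641694 0.14206298]
grip pred [0.60180422 0.29523311] tri (array([0.60090034, 0.29663593, 0.33320527]), np.float64(0.0004134436411257762)) red middle on .33 [0.60049456 0.29460422 0.33      ]
column of head corners [-0.00778002  0.04174042]
red (array([ 0.48893692, -0.31182927,  0.1430916 ]), np.float64(0.00206057667334342)) [ 0.48902559 -0.31292201  0.143     ] [ 0.48907151 -0.31077164  0.143     ]
blue (array([ 0.53596398, -0.24822928,  0.13576078]), np.float64(0.00036889700015785466)) [ 0.53595864 -0.2483646   0.136     ] [ 0.53624599 -0.24796902  0.136     ]
green (array([ 0.58251494, -0.1840255 ,  0.13465702]), np.float64(0.001285570290932345)) [ 0.58239252 -0.18445049  0.136     ] [ 0.58392475 -0.18308605  0.136     ]
big (array([ 0.37066459, -0.32106443,  0.17435377]), np.float64(0.0009852577591969146)) [ 0.36914047 -0.32876633  0.15      ] [ 0.33915075 -0.33009183  0.15      ]
pad [0.61044822 0.15339159 0.026     ]
```

```bash
cat >> h.py <<'E'
def orient(head,lean,flip=1):
    "tool z leaning `lean` deg from down towards azimuth head; x horizontal"
    h=np.radians(head);l=np.radians(lean)
    z=np.array([np.sin(l)*np.cos(h),np.sin(l)*np.sin(h),-np.cos(l)]); x=flip*np.array([np.sin(h),-np.cos(h),0])
    return Ro.from_matrix(np.c_[x,np.cross(z,x),z])
def show(pos,rot):
    r=rows(pos,rot.as_quat()); print("to",np.round(pos,3),"row",np.round(r,3).tolist(),"rows needed>=",np.ceil(max(np.linalg.norm(r[:3])*3,np.linalg.norm(r[3:])*360/8.59)))
E
python3 - <<'E'
from h import *
R=orient(-38,55); z=R.as_matrix()[:,2]; print(R.as_matrix().round(3))
tcp=np.array([.489,-.312,.066])+.014*z
for b in (.25,.14,0): print(b,(tcp-b*z).round(3))
show([.30,-.28,.34],R)
c=env.camera_info("wrist"); s=env.get_state(); p=-np.array(c["R"]).T@c["t"]; print("cam in tool",Ro.from_quat(s["eef_rot"]).inv().apply(p-s["ee_pos"]).round(3))
T=env.camera_info("top");print("bowl",plane(T,(130,147),.05),"tin",plane(T,(114,205),.095),"yellow",plane(T,(402,177),.13))
E
```

```text
[[-0.616 -0.452  0.646]
 [-0.788  0.353 -0.504]
 [ 0.    -0.819 -0.574]]
0.25 [ 0.337 -0.193  0.201]
0.14 [ 0.408 -0.248  0.138]
0 [ 0.498 -0.319  0.058]
to [ 0.3  -0.28  0.34] row [-1.419, -1.292, -0.873, 0.14, 0.076, 0.145] rows needed>= 10.0
cam in tool [-0.    -0.07  -0.165]
bowl [0.6576753  0.43140951 0.05      ] tin [0.46117882 0.46128862 0.095     ] yellow [ 0.56177099 -0.45704807  0.13      ]
```

>>> drive_tool:
  targets:
    - [-0.35,-0.3,-0.3,0.02,0.01,0.02,0]
    - [-0.7,-0.64,-0.45,0.05,0.025,0.045,0]
    - [-1,-0.9,-0.7,0.08,0.045,0.08,0]
    - [-1,-1,-0.87,0.11,0.06,0.11,0]
    - [-1,-1,-0.87,0.14,0.076,0.145,0]
    - [-1,-1,-0.87,0.14,0.076,0.145,0.2]
    - [-1,-1,-0.87,0.14,0.076,0.145,0.2]
    - [-1,-1,-0.87,0.14,0.076,0.145,0.2]
    - [-1,-1,-0.87,0.14,0.076,0.145,0.2]

```text
clock: 1.0
ee_pos: [0.2786, -0.354, 0.3397]
eef_rot: [-0.388, 0.797, -0.417, 0.202]
ft_force: [0.0, 0.5, 0.3]
finger_gap: 0.0682
```

Run:
```python
from h import *
s=env.get_state();print(s["clock"],s["q"].round(3),s["ee_pos"].round(3),s["finger_gap"])
R=orient(-38,55); z=R.as_matrix()[:,2]
tcp=np.array([.489,-.312,.066])+.014*z
show(tcp-.25*z,R);
```

```text
1.0 [-1.715 -0.82   2.324  0.873  1.191  0.372] [ 0.279 -0.354  0.34 ] 0.06824806919003289
to [ 0.337 -0.193  0.201] row [-1.084, 0.962, 0.231, -0.001, -0.0, -0.0] rows needed>= 5.0
```

Run:
```python
from h import *
R=orient(-38,55); z=R.as_matrix()[:,2]
tcp=np.array([.489,-.312,.066])+.014*z
print(tcp-.08*z)
a=tcp-.08*z; 
show([a[0],a[1],.30],R); show([a[0],a[1],.17],R)
```

```text
[ 0.44639696 -0.27871486  0.10385604]
to [ 0.446 -0.279  0.3  ] row [-1.086, -0.108, 0.619, -0.001, -0.0, -0.0] rows needed>= 4.0
to [ 0.446 -0.279  0.17 ] row [-1.087, 0.604, 1.113, -0.001, -0.0, -0.0] rows needed>= 6.0
```

>>> drive_tool:
  targets:
    - [-0.33,-0.03,0.2,0,0,0,0.2]
    - [-0.66,-0.06,0.4,0,0,0,0.2]
    - [-1,-0.1,0.62,0,0,0,0.2]
    - [-1,-0.1,0.62,0,0,0,0.2]
    - [-1,-0.1,0.62,0,0,0,0.2]
    - [-1,-0.1,0.62,0,0,0,0.2]

```text
clock: 1.6
ee_pos: [0.44, -0.284, 0.2961]
eef_rot: [-0.394, 0.796, -0.413, 0.203]
ft_force: [0.8, -0.4, 0.7]
finger_gap: 0.0684
```

Run:
```python
from h import *
s=env.get_state();print(s["clock"],s["q"].round(3),s["ee_pos"].round(3),s["finger_gap"])
R=orient(-38,55); z=R.as_matrix()[:,2]
tcp=np.array([.489,-.312,.066])+.014*z
a=tcp-.08*z
show([a[0],a[1],.17],R);show(a,R);show(tcp,R)
c=env.camera_info("wrist");im=env.read_camera("wrist");cv2.imwrite("pics/w1.png",im[:,:,::-1])
print(proj(c,[[.489,-.312,.143],[.489,-.312,.05],[.536,-.248,.136],[.371,-.321,.174]]).round())
```

```text
1.6 [-0.835 -0.561  2.301  0.326  0.475  1.17 ] [ 0.44  -0.284  0.296] 0.06838570501660576
to [ 0.446 -0.279  0.17 ] row [-0.056, 0.679, 0.495, 0.001, 0.001, 0.001] rows needed>= 3.0
to [ 0.446 -0.279  0.104] row [-0.057, 1.04, 0.75, 0.001, 0.001, 0.001] rows needed>= 4.0
to [ 0.498 -0.319  0.058] row [-0.053, 1.037, 1.283, 0.001, 0.001, 0.001] rows needed>= 5.0
[[248. 264.]
 [250. 298.]
 [169. 268.]
 [349. 350.]]
```

View pics/w1.png

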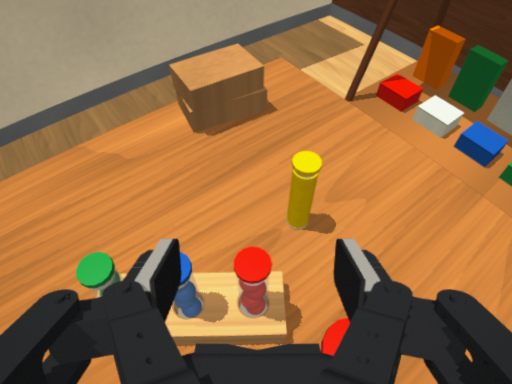

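The wrist view matches the prediction: the rack's red cap is at (253,264) between the fingers and the larger red one at (338,335). I'm descending to the standoff behind the tube.

>>> drive_tool:
  targets:
    - [-0.02,0.26,0.19,0,0,0,0.2]
    - [-0.04,0.52,0.38,0,0,0,0.2]
    - [-0.05,0.78,0.56,0,0,0,0.2]
    - [-0.05,1,0.72,0,0,0,0.2]
    - [-0.05,1,0.72,0,0,0,0.2]
    - [-0.05,1,0.72,0,0,0,0.2]

```text
clock: 2.25
ee_pos: [0.4596, -0.2777, 0.1816]
eef_rot: [-0.396, 0.786, -0.419, 0.224]
ft_force: [1.1, 0.2, 0.8]
finger_gap: 0.0682
```

Run:
```python
from h import *
s=env.get_state();print(s["clock"],s["q"].round(3),s["ee_pos"].round(3),s["finger_gap"],s["ft_force"].round(1))
c=env.camera_info("wrist");im=env.read_camera("wrist")
for k in (((0,150,80),(7,255,255)),((174,150,80),(180,255,255)),((105,120,60),(125,255,255))):
    print(blobs(im,*k,mn=60))
for z in (.143,):
  print(proj(c,[[.489,-.312,z],[.536,-.248,.136]]).round(1)); 
cv2.imwrite("pics/w2.png",im[:,:,::-1])
b=[x for x in blobs(im,(0,150,80),(7,255,255),60)]
for x in b: print(plane(c,x[1],.137).round(4))
R=orient(-38,55); z=R.as_matrix()[:,2]
show(np.array([.489,-.312,.066])+.014*z,R)
```

```text
2.25 [-0.81  -0.276  2.43   1.532  0.165 -0.045] [ 0.46  -0.278  0.182] 0.06822414533644314 [1.1 0.2 0.8]
[([403, 52, 52, 39, 1280], [428.2, 71.2]), ([251, 187, 55, 48, 2066], [277.8, 210.4]), ([258, 236, 35, 57, 1255], [275.8, 264.0]), ([405, 269, 99, 56, 1868], [450.4, 288.1]), ([395, 355, 31, 29, 500], [409.0, 373.7])]
[]
[([493, 104, 19, 34, 372], [504.8, 121.2]), ([140, 195, 52, 46, 1859], [166.2, 217.0]), ([180, 244, 18, 26, 336], [188.1, 257.4]), ([181, 268, 17, 14, 137], [188.0, 274.7]), ([183, 273, 23, 22, 307], [194.9, 284.8])]
[[272.3 208.5]
 [161.5 215.1]]
[ 0.5387 -0.5676  0.137 ]
[ 0.4888 -0.3169  0.137 ]
[ 0.4562 -0.2897  0.137 ]
[ 0.3778 -0.3648  0.137 ]
[ 0.3621 -0.3058  0.137 ]
to [ 0.498 -0.319  0.058] row [0.092, 0.47, 0.759, -0.004, 0.007, 0.0] rows needed>= 3.0
```

View pics/w2.png

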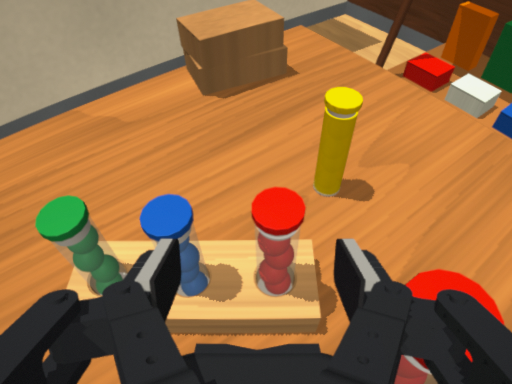

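The cap is at wrist (278,210), within about 5 mm of the prediction. The arm stopped at an elbow limit near a wrist singularity, so I'll fit its link lengths from the logged states and choose a feasible heading and lean.

```bash
cat > kin.py <<'E'
from h import *
from scipy.optimize import least_squares
Y=lambda a:Ro.from_euler('y',a); Z=lambda a:Ro.from_euler('z',a)
def fk(q,p):
    h,a0,L1,L2,a1,d,d2=p
    A=Z(q[0]);pos=np.array([0,0,h])+A.apply([a0,0,0]); B=A*Y(q[1]);pos=pos+B.apply([0,0,L1])
    C=B*Y(q[2]);pos=pos+C.apply([a1,0,L2]);D=C*Z(q[3])*Y(q[4]);pos=pos+D.apply([0,0,d]);E=D*Z(q[5]); return pos,E
data=[([-1.39349,.20734,1.54285,0,1.3935,-.15049],[.18499,-.54365,.20852]),
([-1.715,-.82,2.324,.873,1.191,.372],[.2786,-.354,.3397]),([-.835,-.561,2.301,.326,.475,1.17],[.440,-.284,.2961]),([-.81,-.276,2.43,1.532,.165,-.045],[.4596,-.2777,.1816])]
f=least_squares(lambda p:np.concatenate([fk(q,p)[0]-x for q,x in data]),[.3,0,.4,.4,0,.25,0]);P=f.x
LO=np.array([-2.73,-.86,.23,-1.11,.08,-2.82]);HI=np.array([2.73,2.22,2.46,4.25,2.63,2.82])
def ik(pos,R,seeds=30,rng=np.random.default_rng(0),q0=None):
    best=None
    for i in range(seeds):
        s=q0 if (i==0 and q0 is not None) else rng.uniform(LO,HI)
        g=least_squares(lambda q:np.r_[(fk(q,P)[0]-pos)*10,(R.inv()*fk(q,P)[1]).as_rotvec()],np.clip(s,LO+.01,HI-.01),bounds=(LO,HI))
        if best is None or g.cost<best.cost: best=g
        if best.cost<1e-7: break
    return best.x,best.cost
E
python3 - <<'E'
from kin import *
print(P.round(3),"res mm",(f.fun*1000).round(1))
q,x=data[2];s=env.get_state();print(fk(s["q"],P)[1].as_quat().round(3),s["eef_rot"].round(3))
tube=np.array([.489,-.314,.066])
for head in (-38,-60,20,54,40):
  for lean in (45,50,55):
    o=[]
    for b in (0,.08):
      R=orient(head,lean);z=R.as_matrix()[:,2];q,c=ik(tube+.013*z-b*z,R,8);o.append((q.round(2).tolist(),round(c,6)))
    print(head,lean,o)
for lean in (45,50,55):
    for fl in (1,-1):
      R=orient(42.4,lean,fl);z=R.as_matrix()[:,2];q,c=ik(np.array([.614,.141,.081])+.013*z,R,8);print("press",lean,fl,q.round(2),round(c,6))
E
```

```text
[ 0.41  -0.087  0.571  0.592  0.223  0.465  0.   ] res mm [-84.1 -19.2 -30.4   7.3  18.   11.  -34.5 -62.3   9.2 -52.7 -38.9  10.2]
[0.787 0.396 0.224 0.418] [-0.396  0.787 -0.418  0.224]
-38 45 [([-0.48, 0.2, 2.21, 4.25, 0.14, 0.6], np.float64(0.00021)), ([-0.4, -0.07, 2.29, -0.9, 0.23, -0.5], np.float64(0.0))]
-38 50 [([-0.44, 0.25, 2.24, 3.85, 0.27, 1.03], np.float64(0.0)), ([-0.39, 0.01, 2.36, 4.25, 0.22, 0.64], np.float64(0.000263))]
-38 55 [([-0.41, 0.34, 2.26, 3.63, 0.45, 1.27], np.float64(0.0)), ([-0.3, 0.1, 2.39, 3.97, 0.4, 1.0], np.float64(0.0))]
-60 45 [([-0.13, 0.25, 2.05, -1.11, 0.66, 0.21], np.float64(0.000862)), ([0.04, 0.09, 2.13, -1.04, 0.81, 0.23], np.float64(0.0))]
-60 50 [([-0.1, 0.27, 2.04, -1.11, 0.71, 0.23], np.float64(0.007521)), ([0.11, 0.14, 2.13, -1.11, 0.87, 0.36], np.float64(0.001203))]
-60 55 [([-0.11, 0.43, 2.21, 4.25, 0.7, 1.14], np.float64(0.013796)), ([0.16, 0.19, 2.1, -1.11, 0.94, 0.41], np.float64(0.008212))]
20 45 [([-1.15, 0.42, 1.83, 0.94, 1.07, 2.66], np.float64(0.0)), ([-1.27, 0.31, 1.83, 0.86, 1.21, 2.68], np.float64(0.0))]
20 50 [([-1.21, 0.
[... 585 characters left out ...]
(0.0))]
40 45 [([-1.13, 0.54, 1.62, 0.78, 1.33, 2.55], np.float64(0.0)), ([-1.22, 0.47, 1.59, 0.73, 1.45, 2.56], np.float64(0.0))]
40 50 [([-1.18, 0.59, 1.6, 0.84, 1.38, 2.48], np.float64(0.0)), ([-1.27, 0.54, 1.56, 0.79, 1.5, 2.49], np.float64(0.0))]
40 55 [([-1.22, 0.65, 1.58, 0.89, 1.44, 2.42], np.float64(0.0)), ([-1.32, 0.61, 1.54, 0.83, 1.56, 2.43], np.float64(0.0))]
press 45 1 [-0.21  0.31  1.99  1.21  0.68  2.82] 0.000506
press 45 -1 [-0.2   0.3   1.98  1.14  0.68 -0.23] 0.0
press 50 1 [-0.25  0.35  2.01  1.32  0.72  2.69] 0.0
press 50 -1 [-0.25  0.35  2.01  1.32  0.72 -0.45] 0.0
press 55 1 [-0.31  0.41  2.02  1.48  0.79  2.49] 0.0
press 55 -1 [-0.31  0.41  2.02  1.48  0.79 -0.65] 0.0
```

```bash
python3 - <<'E'
s=open('kin.py').read()
s=s.replace("h,a0,L1,L2,a1,d,d2=p","h,by,L1,L2,a1,d,wx=p").replace("A.apply([a0,0,0])","A.apply([0,by,0])").replace("D.apply([0,0,d]);E=D*Z(q[5])","D.apply([wx,0,d]);E=D*Z(q[5]+np.pi/2)").replace("[.3,0,.4,.4,0,.25,0]","[.3,.086,.4,.4,0,.25,0]")
open('kin.py','w').write(s)
E
cat > t.py <<'E'
from kin import *
print(P.round(3),"res mm",(f.fun*1000).round(1))
s=env.get_state();print(fk(s["q"],P)[1].as_quat().round(3),s["eef_rot"].round(3))
tube=np.array([.489,-.314,.066])
for head in (-38,-15,54):
  for lean in (45,50,55):
   for fl in (1,-1):
    o=[]
    for b in (0,.08):
      R=orient(head,lean,fl);z=R.as_matrix()[:,2];q,c=ik(tube+.013*z-b*z,R,8);o.append((q.round(2).tolist(),round(c,5)))
    print(head,lean,fl,o)
for lean in (45,50,55):
    for fl in (1,-1):
      R=orient(42.4,lean,fl);z=R.as_matrix()[:,2];q,c=ik(np.array([.614,.141,.081])+.013*z,R,8);print("press",lean,fl,q.round(2),round(c,6))
E
python3 t.py
```

```text
[ 0.283  0.086  0.455  0.5    0.094  0.338 -0.   ] res mm [-0.1 -0.  -0.1 -0.   0.   0.   0.   0.   0.1  0.1  0.1 -0. ]
[ 0.836 -0.276  0.454  0.137] [-0.396  0.787 -0.418  0.224]
-38 45 1 [([-0.76, 0.18, 2.24, 2.25, 0.09, 0.83], np.float64(0.0)), ([-0.78, -0.11, 2.35, 0.58, 0.15, 2.49], np.float64(0.0))]
-38 45 -1 [([-0.76, 0.18, 2.24, 2.25, 0.09, -2.32], np.float64(0.0)), ([-0.78, -0.11, 2.35, 0.58, 0.15, -0.65], np.float64(0.0))]
-38 50 1 [([-0.76, 0.21, 2.28, 2.8, 0.23, 0.27], np.float64(0.0)), ([-0.79, -0.09, 2.41, 2.05, 0.11, 1.01], np.float64(0.0))]
-38 50 -1 [([-0.77, 0.2, 2.28, 2.74, 0.23, -2.82], np.float64(2e-05)), ([-0.79, -0.09, 2.41, 2.05, 0.11, -2.13], np.float64(0.0))]
-38 55 1 [([-0.77, 0.25, 2.32, 2.92, 0.39, 0.15], np.float64(0.0)), ([-0.79, -0.05, 2.46, 2.71, 0.24, 0.34], np.float64(9e-05))]
-38 55 -1 [([-0.81, 0.24, 2.31, 2.72, 0.38, -2.82], np.float64(0.00084)), ([-0.79, -0.05, 2.46, 2.71, 0.24, -2.8], np.float64(9e-05))]
-15 45 1 [([-1.0, 0.2, 2.2, 1.39, 0.5, 1.21], np.float64(0.0)), ([-1.12, -0.05, 2.29, 1.11, 0.64, 1.44], np.float64(0.0))]
-15 45 -1 [([-1.0, 
[... 988 characters left out ...]
54 50 -1 [([-1.12, 0.63, 1.58, 0.74, 1.48, -2.36], np.float64(0.0)), ([-1.21, 0.59, 1.51, 0.7, 1.61, -2.33], np.float64(0.0))]
54 55 1 [([-1.15, 0.68, 1.56, 0.79, 1.53, 0.75], np.float64(0.0)), ([-1.24, 0.65, 1.49, 0.74, 1.66, 0.77], np.float64(0.0))]
54 55 -1 [([-1.15, 0.68, 1.56, 0.79, 1.53, -2.39], np.float64(0.0)), ([-1.24, 0.65, 1.49, 0.74, 1.66, -2.37], np.float64(0.0))]
press 45 1 [-0.23  0.29  2.02  1.17  0.68  1.28] 0.0
press 45 -1 [-0.23  0.29  2.02  1.17  0.68 -1.86] 0.0
press 50 1 [-0.26  0.32  2.05  1.34  0.73  1.08] 0.0
press 50 -1 [-0.26  0.32  2.05  1.34  0.73 -2.06] 0.0
press 55 1 [-0.3   0.36  2.08  1.49  0.79  0.91] 0.0
press 55 -1 [-0.3   0.36  2.08  1.49  0.79 -2.23] 0.0
```

```bash
sed -i 's/q\[5\]+np.pi\/2/q[5]+np.pi/' kin.py
python3 - <<'E'
from kin import *
tube=np.array([.489,-.314,.066])
h,by,L1,L2,a1,d,_=P
for head in (54,65):
  for lean in (50,):
    R=orient(head,lean);z=R.as_matrix()[:,2]
    for b in (0,.08):
      t=tube+.013*z-b*z;q,c=ik(t,R,8)
      A=Z(q[0]);el=np.array([0,0,h])+A.apply([0,by,0])+(A*Y(q[1])).apply([0,0,L1]);C=A*Y(q[1]+q[2]);s0=el+C.apply([a1,0,0]);w=s0+C.apply([0,0,L2])
      S=np.linspace(0,1,50)[:,None];F=s0+(w-s0)*S;G=w+(t-w)*S
      for n,X in(("fore",F),("hand",G)):
        dd=np.hypot(X[:,0]-.371,X[:,1]+.321);i=dd.argmin();print(head,b,q.round(2),round(c,6),n,"dist",dd[i].round(3),"z",X[i,2].round(3),"wrist",w.round(3))
R=orient(54,50);z=R.as_matrix()[:,2]
show([.45,-.36,.32],R); print((tube+.013*z-.08*z).round(3))
E
```

```text
54 0 [-1.12  0.63  1.58  0.74  1.48 -0.78] 0.0 fore dist 0.11 z 0.397 wrist [ 0.343 -0.515  0.275]
54 0 [-1.12  0.63  1.58  0.74  1.48 -0.78] 0.0 hand dist 0.091 z 0.129 wrist [ 0.343 -0.515  0.275]
54 0.08 [-1.21  0.59  1.51  0.7   1.61 -0.76] 0.0 fore dist 0.147 z 0.445 wrist [ 0.307 -0.565  0.326]
54 0.08 [-1.21  0.59  1.51  0.7   1.61 -0.76] 0.0 hand dist 0.091 z 0.127 wrist [ 0.307 -0.565  0.326]
65 0 [-1.08  0.7   1.46  0.66  1.6  -0.84] 0.0 fore dist 0.091 z 0.405 wrist [ 0.384 -0.539  0.275]
65 0 [-1.08  0.7   1.46  0.66  1.6  -0.84] 0.0 hand dist 0.104 z 0.115 wrist [ 0.384 -0.539  0.275]
65 0.08 [-1.15  0.68  1.36  0.62  1.73 -0.82] 0.0 fore dist 0.123 z 0.451 wrist [ 0.358 -0.595  0.326]
65 0.08 [-1.15  0.68  1.36  0.62  1.73 -0.82] 0.0 hand dist 0.104 z 0.113 wrist [ 0.358 -0.595  0.326]
to [ 0.45 -0.36  0.32] row [0.463, -0.941, -0.29, -0.017, -0.199, -0.152] rows needed>= 11.0
[ 0.459 -0.356  0.109]
```

Heading 54° (along the row) at 50° lean is well conditioned and clears everything. I'm going up and round to it.

>>> drive_tool:
  targets:
    - [0.05,-0.3,-0.1,0,0,0,0.2]
    - [0.1,-0.6,-0.2,-0.002,-0.02,-0.015,0.2]
    - [0.25,-0.94,-0.29,-0.004,-0.04,-0.03,0.2]
    - [0.46,-0.94,-0.29,-0.006,-0.06,-0.045,0.2]
    - [0.46,-0.94,-0.29,-0.008,-0.08,-0.06,0.2]
    - [0.46,-0.94,-0.29,-0.01,-0.1,-0.076,0.2]
    - [0.46,-0.94,-0.29,-0.012,-0.12,-0.092,0.2]
    - [0.46,-0.94,-0.29,-0.014,-0.14,-0.107,0.2]
    - [0.46,-0.94,-0.29,-0.016,-0.17,-0.13,0.2]
    - [0.46,-0.94,-0.29,-0.017,-0.199,-0.152,0.2]

```text
clock: 3.3
ee_pos: [0.4492, -0.3607, 0.3215]
eef_rot: [0.797, -0.424, 0.206, -0.378]
ft_force: [0.6, -0.6, -0.2]
finger_gap: 0.0681
```

>>> drive_tool:
  targets:
    - [0,0,0,0,0,0,0.2]
    - [0,0,0,0,0,0,0.2]
    - [0,0,0,0,0,0,0.2]

```text
clock: 3.6
ee_pos: [0.4511, -0.358, 0.3217]
eef_rot: [0.796, -0.424, 0.208, -0.379]
ft_force: [0.6, -0.1, -0.1]
finger_gap: 0.0687
```

```bash
cat > g.py <<'E'
from kin import *
s=env.get_state();print(s["clock"],s["q"].round(3),s["ee_pos"].round(3),s["finger_gap"].round(4),s["ft_force"].round(1))
E
python3 - <<'E'
from g import *
tube=np.array([.489,-.314,.066]);R=orient(54,50);z=R.as_matrix()[:,2]
show(tube+.013*z-.08*z,R)
E
```

```text
Traceback (most recent call last):
  File "g.py", line 2, in <module>
    s=env.get_state();print(s["clock"],s["q"].round(3),s["ee_pos"].round(3),s["finger_gap"].round(4),s["ft_force"].round(1))
                                                                            ^^^^^^^^^^^^^^^^^^^^^
AttributeError: 'float' object has no attribute 'round'
```

```bash
sed -i 's/s\["finger_gap"\].round(4)/round(s["finger_gap"],4)/' g.py
python3 - <<'E'
from g import *
tube=np.array([.489,-.314,.066]);R=orient(54,50);z=R.as_matrix()[:,2]
show(tube+.013*z-.08*z,R)
E
```

```text
3.6 [-1.296  0.171  1.613  0.843  1.667 -0.37 ] [ 0.451 -0.358  0.322] 0.0687 [ 0.6 -0.1 -0.1]
to [ 0.459 -0.356  0.109] row [0.002, 1.072, 0.929, -0.003, -0.045, -0.035] rows needed>= 5.0
```

>>> drive_tool:
  targets:
    - [0,0.26,0.23,-0.001,-0.015,-0.012,0.2]
    - [0,0.53,0.46,-0.002,-0.03,-0.024,0.2]
    - [0,0.8,0.69,-0.003,-0.045,-0.035,0.2]
    - [0,1,0.87,-0.003,-0.045,-0.035,0.2]
    - [0,1,0.87,-0.003,-0.045,-0.035,0.2]
    - [0,1,0.87,-0.003,-0.045,-0.035,0.2]

```text
clock: 4.2
ee_pos: [0.4594, -0.3546, 0.124]
eef_rot: [0.862, -0.278, 0.13, -0.403]
ft_force: [-0.6, -1.0, 0.8]
finger_gap: 0.0685
```

Run:
```python
from g import *
c=env.camera_info("wrist");im=env.read_camera("wrist")
cv2.imwrite("pics/w3.png",im[:,:,::-1])
for x in blobs(im,(0,150,80),(7,255,255),80): print(x)
print(proj(c,[[.489,-.314,.143],[.489,-.314,.045]]).round(1)) 
s=env.get_state();R0=Ro.from_quat(s["eef_rot"]);zz=R0.as_matrix()[:,2];print("finger mid line",proj(c,[s["ee_pos"],s["ee_pos"]+.07*zz]).round())
tube=np.array([.489,-.314,.066]);R=orient(54,50);z=R.as_matrix()[:,2]
show(tube+.013*z,R)
```

```text
4.2 [-1.206  0.573  1.505  0.697  1.629 -0.749] [ 0.459 -0.355  0.124] 0.0685 [-0.6 -1.   0.8]
([225, 113, 67, 57, 3063], [257.4, 140.6])
([238, 173, 37, 20, 398], [255.1, 182.9])
([0, 175, 84, 128, 8517], [35.6, 235.2])
([241, 190, 35, 58, 1471], [258.2, 217.7])
([70, 244, 46, 56, 1254], [93.4, 275.2])
[[258.8 134.8]
 [258.4 219.4]]
finger mid line [[261. 231.]
 [260. 192.]]
to [ 0.495 -0.306  0.058] row [-0.009, 0.086, 0.604, 0.0, 0.0, 0.001] rows needed>= 2.0
```

View pics/w3.png

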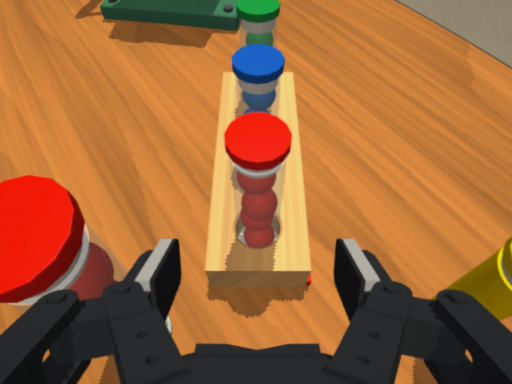

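The red tube is centred between the fingers (cap at column 258, finger midline 260). I'm advancing and gripping.

>>> drive_tool:
  targets:
    - [0,0.08,0.1,0,0,0,0.2]
    - [0,0.085,0.22,0,0,0,0.2]
    - [-0.005,0.085,0.34,0,0,0,0.2]
    - [-0.009,0.085,0.46,0,0,0,0.2]
    - [-0.009,0.085,0.58,0,0,0,0.2]
    - [-0.009,0.085,0.6,0,0,0,0.2]
    - [-0.009,0.085,0.6,0,0,0,0.2]

```text
clock: 4.95
ee_pos: [0.4945, -0.3042, 0.0547]
eef_rot: [0.863, -0.277, 0.129, -0.403]
ft_force: [1.5, -0.1, 1.2]
finger_gap: 0.0683
```

>>> drive_tool:
  targets:
    - [0,0,0,0,0,0,0.6]
    - [0,0,0,0,0,0,0.8]
    - [0,0,0,0,0,0,0.8]
    - [0,0,0,0,0,0,0.8]
    - [0,0,0,0,0,0,0.8]
  force: 30

```text
clock: 5.45
ee_pos: [0.4945, -0.3064, 0.0563]
eef_rot: [0.863, -0.278, 0.131, -0.402]
ft_force: [-1.4, -1.2, 3.8]
finger_gap: 0.0305
```

Run:
```python
from g import *
p=s["ee_pos"]; show(p+[0,0,.14],Ro.from_quat(s["eef_rot"]))
```

```text
5.45 [-1.124  0.637  1.578  0.743  1.478 -0.791] [ 0.494 -0.306  0.056] 0.0305 [-1.4 -1.2  3.8]
to [ 0.494 -0.306  0.196] row [0.002, -0.715, -0.6, 0.0, 0.0, 0.0] rows needed>= 3.0
```

>>> drive_tool:
  targets:
    - [0,-0.08,-0.067,0,0,0,0.8]
    - [0,-0.18,-0.15,0,0,0,0.8]
    - [0,-0.28,-0.235,0,0,0,0.8]
    - [0,-0.4,-0.335,0,0,0,0.8]
    - [0,-0.55,-0.46,0,0,0,0.8]
    - [0,-0.715,-0.6,0,0,0,0.8]
    - [0,-0.715,-0.6,0,0,0,0.8]

```text
clock: 6.15
ee_pos: [0.4956, -0.3078, 0.2008]
eef_rot: [0.864, -0.276, 0.133, -0.399]
ft_force: [1.0, -0.6, -0.5]
finger_gap: 0.0306
```

Run:
```python
from g import *
im=env.read_camera("wrist"); im2=env.read_camera("scene")
a=np.vstack([cv2.resize(im[60:300,80:430],(700,480))[:, :]])
b=cv2.resize(im2[130:260,80:260],(700,505))
cv2.imwrite("pics/w4.png",cv2.resize(np.hstack([im[40:310],cv2.resize(im2[130:265,90:225],(270,270))]),None,fx=1,fy=1)[:,:,::-1])
q=s["q"]
Rp=orient(42.4,50);z=Rp.as_matrix()[:,2]
print("press rel pose", np.array([.614,.141])-.0*0, z.round(3))
```

```text
6.15 [-1.123  0.426  1.537  0.742  1.657 -0.627] [ 0.496 -0.308  0.201] 0.0306 [ 1.  -0.6 -0.5]
press rel pose [0.614 0.141] [ 0.566  0.517 -0.643]
```

View pics/w4.png

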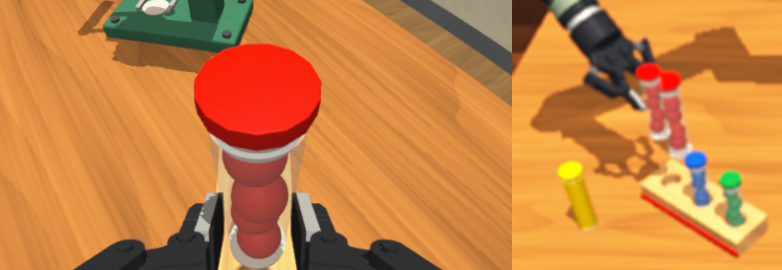

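Run:
```python
from g import *
cw=env.camera_info("wrist");im=env.read_camera("wrist");cs=env.camera_info("scene");im2=env.read_camera("scene")
for x in blobs(im,(0,150,60),(7,255,255),300): print("w",x)
for x in blobs(im2,(0,170,90),(6,255,255),25): 
    if 120<x[1][0]<260: print("s",x)
d=s["ee_pos"]-np.array([.4945,-.3064,.0563]); top=np.array([.489,-.313,.1435])+d
print("pred cap",top,proj(cw,top),proj(cs,top),"bottom",proj(cw,top-[0,0,.1335]))
R=orient(42.4,50); st=np.array([.523,.060,.23])
show(st,R)
show(s["ee_pos"]+[0.005,.14,.03],Ro.from_quat(s["eef_rot"]))
for f in (0,.33,.66,1):
    p=s["ee_pos"]+(st-s["ee_pos"])*f; q,c=ik(p,orient(54-11.6*f,50),4,q0=s["q"]); print(q.round(2),round(c,6))
```

```text
6.25 [-1.123  0.431  1.542  0.74   1.655 -0.628] [ 0.494 -0.306  0.196] 0.0302 [-0.8  0.5 -1.3]
w ([194, 84, 127, 107, 10825], [257.1, 135.5])
w ([223, 192, 63, 30, 921], [252.1, 208.9])
w ([232, 217, 55, 80, 2970], [258.6, 255.2])
s ([193, 47, 12, 22, 216], [198.4, 57.5])
s ([206, 47, 11, 22, 209], [210.7, 57.3])
s ([218, 47, 10, 22, 186], [222.5, 58.0])
s ([152, 162, 23, 14, 188], [163.1, 167.9])
s ([155, 227, 48, 31, 123], [179.1, 242.3])
pred cap [ 0.48856612 -0.31246942  0.28351057] [[258.18402111 123.82677261]] [[157.83049533 165.8666297 ]] bottom [[256.98531709 276.11962691]]
to [0.523 0.06  0.23 ] row [-1.26, -1.523, 1.45, -0.0, 0.025, 0.021] rows needed>= 8.0
to [ 0.499 -0.166  0.226] row [-0.511, -0.66, 0.457, -0.0, 0.0, -0.0] rows needed>= 3.0
[-1.12  0.43  1.54  0.74  1.65 -0.62] 0.0
[-1.02  0.21  1.81  0.82  1.51 -0.55] 0.0
[-0.85  0.    2.02  0.9   1.35 -0.41] 0.0
[-0.58 -0.18  2.16  0.96  1.13 -0.17] 0.0
```

The tube is held upright, and its cap projects where predicted. I'm carrying it to the staging point on the press's -y side.

>>> drive_tool:
  targets:
    - [-0.05,-0.12,0.05,0,0.002,0.002,0.8]
    - [-0.15,-0.25,0.15,0,0.004,0.004,0.8]
    - [-0.3,-0.42,0.32,0,0.007,0.006,0.8]
    - [-0.47,-0.6,0.53,0,0.01,0.009,0.8]
    - [-0.63,-0.76,0.72,0,0.0125,0.0105,0.8]
    - [-0.8,-0.93,0.92,0,0.016,0.013,0.8]
    - [-0.82,-1,0.95,0,0.017,0.014,0.8]
    - [-0.82,-1,0.95,0,0.017,0.014,0.8]
    - [-0.82,-1,0.95,0,0.017,0.014,0.8]

```text
clock: 7.25
ee_pos: [0.5144, -0.0674, 0.2184]
eef_rot: [0.842, -0.336, 0.158, -0.392]
ft_force: [0.3, -0.5, -1.1]
finger_gap: 0.0306
```

Run:
```python
from g import *
show([.523,.060,.20],orient(42.4,50)); show([.513,.050,.12],orient(42.4,50))
```

```text
7.25 [-0.855  0.007  2.014  0.897  1.352 -0.41 ] [ 0.514 -0.067  0.218] 0.0306 [ 0.3 -0.5 -1.1]
to [0.523 0.06  0.2  ] row [-0.545, -0.328, 0.579, -0.0, 0.008, 0.007] rows needed>= 3.0
to [0.513 0.05  0.12 ] row [-0.549, 0.141, 0.85, -0.0, 0.008, 0.007] rows needed>= 4.0
```

>>> drive_tool:
  targets:
    - [-0.1,-0.06,0.11,0,0.002,0.002,0.8]
    - [-0.24,-0.1,0.28,0,0.004,0.004,0.8]
    - [-0.4,-0.05,0.47,0,0.006,0.005,0.8]
    - [-0.5,0.05,0.66,0,0.008,0.007,0.8]
    - [-0.55,0.14,0.85,0,0.008,0.007,0.8]
    - [-0.55,0.14,0.85,0,0.008,0.007,0.8]
    - [-0.55,0.14,0.85,0,0.008,0.007,0.8]
    - [-0.55,0.14,0.85,0,0.008,0.007,0.8]

```text
clock: 8.05
ee_pos: [0.5147, 0.0486, 0.122]
eef_rot: [0.829, -0.365, 0.172, -0.387]
ft_force: [1.3, -0.7, -0.2]
finger_gap: 0.0309
```

Run:
```python
from g import *
cw=env.camera_info("wrist");im=env.read_camera("wrist");im2=env.read_camera("scene");im3=env.read_camera("top")
for n,i in(("w",im),("s",im2),("t",im3)): cv2.imwrite(f"pics/{n}5.png",i[:,:,::-1])
a=cv2.resize(im2[170:290,210:360],(480,384),interpolation=cv2.INTER_CUBIC)
b=cv2.resize(im[60:330,80:480],(640,432)); 
o=np.array([.613,.142]);c_,s_=np.cos(np.radians(-47.6)),np.sin(np.radians(-47.6));Rp=np.array([[c_,-s_],[s_,c_]])
pts=[np.r_[o+Rp@m,.031] for m in ([-.023,-.014],[.023,-.014],[-.023,.026],[.023,.026],[0,0])]
print(proj(cw,pts).round(1).tolist());print(proj(env.camera_info("scene"),pts).round(1).tolist())
cv2.imwrite("pics/w5b.png",np.hstack([cv2.resize(im[40:320,60:460],(490,343)),cv2.resize(a,(300,343))[:,:,:]])[:,:,::-1])
```

```text
8.05 [-0.622  0.044  2.242  1.103  0.998 -0.503] [0.515 0.049 0.122] 0.0309 [ 1.3 -0.7 -0.2]
[[230.1, 158.8], [278.7, 158.9], [231.9, 128.0], [277.3, 128.2], [254.4, 147.6]]
[[297.6, 242.4], [288.4, 249.2], [306.2, 249.0], [297.1, 256.1], [296.0, 248.1]]
```

View pics/w5b.png

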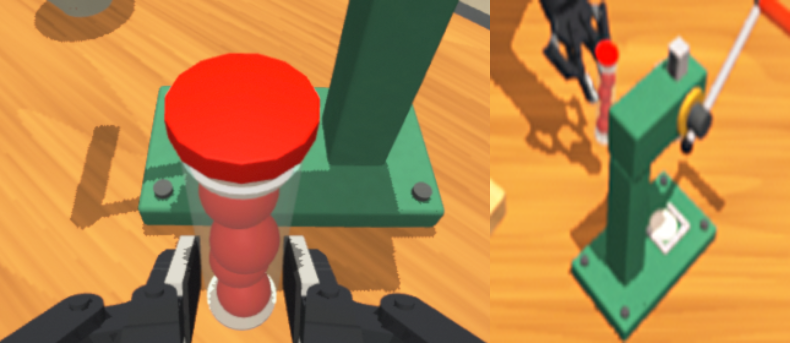

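The wrist view shows the base's near edge, with corners at about full-frame (178,209) and (419,214). The cap hides the locator, so I'm refining the press pose from those corners.

Run:
```python
from g import *
im=cv2.imread("pics/w5.png")[:,:,::-1].copy();cw=env.camera_info("wrist")
f=lambda x,y:(x*400/490+60,y*280/343+40)
L,Rr,B=[plane(cw,f(*u),.025)[:2] for u in((144,209),(441,214),(162,88))]
print(L,Rr,B,np.linalg.norm(Rr-L),np.linalg.norm(B-L))
v=(Rr-L)/np.linalg.norm(Rr-L);n=np.array([-v[1],v[0]]);m=(L+Rr)/2
print("yaw",np.degrees(np.arctan2(v[1],v[0])),"origin",m-.0425*v+.065*n)
# bolts (dark discs) on the base near corners
b=[plane(cw,f(*u),.028)[:2] for u in((163,188),(422,191))];print("bolts",b,np.linalg.norm(b[1]-b[0]),(b[0]+b[1])/2)
w=(b[1]-b[0]);print(np.degrees(np.arctan2(w[1],w[0])))
# scene nest: white pixels
i2=cv2.imread("pics/s5.png")[:,:,::-1].copy();cs=env.camera_info("scene")
x=[y for y in blobs(i2,(0,0,150),(180,60,255),10) if 270<y[1][0]<330 and 220<y[1][1]<275];print(x,[plane(cs,y[1],.027)[:2] for y in x])
```

```text
8.2 [-0.622  0.043  2.243  1.103  0.998 -0.503] [0.514 0.049 0.122] 0.031 [ 0.1 -1.  -0.6]
[0.51752332 0.14666625] [ 0.65907108 -0.01410721] [0.60822929 0.23026804] 0.21420521557565994 0.1233565330656009
yaw -48.63874502995897 origin [0.60899928 0.14113053]
bolts [array([0.53776197, 0.14826873]), array([0.66474424, 0.00615883])] 0.19057733233576765 [0.6012531  0.07721378]
-48.21762489362419
[([289, 241, 21, 18, 234], [298.4, 249.3])] [array([0.6148544 , 0.15028013])]
```

Run:
```python
from g import *
R=orient(42,50)
hd=np.array([np.cos(np.radians(42)),np.sin(np.radians(42))])
f=np.array([.612,.1415])+.0086*hd
for b,z in((.14,.085),(.06,.085),(0,.082)): show(np.r_[f-b*hd,z],R)
q,c=ik(np.r_[f,.082],R,4,q0=s["q"]);print(q.round(2),c)
cw=env.camera_info("wrist");cap=np.r_[s["ee_pos"][:2]-.0086*hd,s["ee_pos"][2]-.0463+.1335];print(proj(cw,cap))
im=env.read_camera("wrist");print([x for x in blobs(im,(0,150,60),(7,255,255),800)])
```

```text
8.2 [-0.622  0.043  2.243  1.103  0.998 -0.503] [0.514 0.049 0.122] 0.031 [ 0.1 -1.  -0.6]
to [0.514 0.054 0.085] row [-0.022, 0.176, 0.174, -0.0, 0.001, 0.001] rows needed>= 1.0
to [0.574 0.107 0.085] row [-0.018, -0.166, 0.583, -0.0, 0.001, 0.001] rows needed>= 2.0
to [0.618 0.147 0.082] row [-0.015, -0.408, 0.903, -0.0, 0.001, 0.001] rows needed>= 3.0
[-0.26  0.29  2.06  1.32  0.73 -0.46] 3.1548358205047575e-25
[[259.77760862 122.85686182]]
[([194, 83, 127, 107, 10724], [257.3, 135.3]), ([224, 193, 59, 28, 850], [252.1, 208.4]), ([233, 217, 54, 44, 1665], [259.9, 239.5]), ([238, 267, 42, 31, 855], [259.4, 282.5])]
```

>>> drive_tool:
  targets:
    - [-0.02,0.08,0.08,0,0.001,0.001,0.8]
    - [-0.02,0.176,0.174,0,0.001,0.001,0.8]
    - [-0.02,0.12,0.24,0,0.001,0.001,0.8]
    - [-0.02,0.04,0.34,0,0.001,0.001,0.8]
    - [-0.02,-0.06,0.46,0,0.001,0.001,0.8]
    - [-0.02,-0.166,0.583,0,0.001,0.001,0.8]
    - [-0.02,-0.166,0.583,0,0.001,0.001,0.8]
    - [-0.02,-0.166,0.583,0,0.001,0.001,0.8]

```text
clock: 9.05
ee_pos: [0.5722, 0.1093, 0.0839]
eef_rot: [0.828, -0.368, 0.172, -0.386]
ft_force: [-0.7, 0.5, -0.2]
finger_gap: 0.0308
```

Run:
```python
from g import *
R=orient(42,50)
hd=np.array([np.cos(np.radians(42)),np.sin(np.radians(42))])
f=np.array([.612,.1415])+.0086*hd
for b,z in((0,.083),(0,.071)): show(np.r_[f-b*hd,z],R)
cw=env.camera_info("wrist");im=env.read_camera("wrist");cv2.imwrite("pics/w6.png",im[:,:,::-1])
im2=env.read_camera("scene")
cv2.imwrite("pics/w6b.png",np.hstack([im[20:310],cv2.resize(im2[175:290,235:350],(290,290),interpolation=cv2.INTER_CUBIC)])[:,:,::-1])
o=np.array([.612,.1415]);c_,s_=np.cos(np.radians(-48)),np.sin(np.radians(-48));Rp=np.array([[c_,-s_],[s_,c_]])
print(proj(cw,[np.r_[o+Rp@m,.025] for m in([-.07,-.065],[.155,-.065],[-.07,.065],[.115,-.025],[.07,-.025])]).round(0).tolist(), proj(cw,[np.r_[o+Rp@m,.031] for m in([-.023,.026],[.023,.026],[-.023,-.014])]).round().tolist())
```

```text
9.05 [-0.393  0.218  2.161  1.283  0.807 -0.529] [0.572 0.109 0.084] 0.0308 [-0.7  0.5 -0.2]
to [0.618 0.147 0.083] row [0.019, -0.251, 0.309, -0.0, 0.0, 0.0] rows needed>= 2.0
to [0.618 0.147 0.071] row [0.019, -0.189, 0.36, -0.0, 0.0, 0.0] rows needed>= 2.0
[[155.0, 290.0], [488.0, 286.0], [180.0, 140.0], [419.0, 234.0], [359.0, 235.0]] [[232.0, 172.0], [291.0, 173.0], [229.0, 217.0]]
```

View pics/w6b.png

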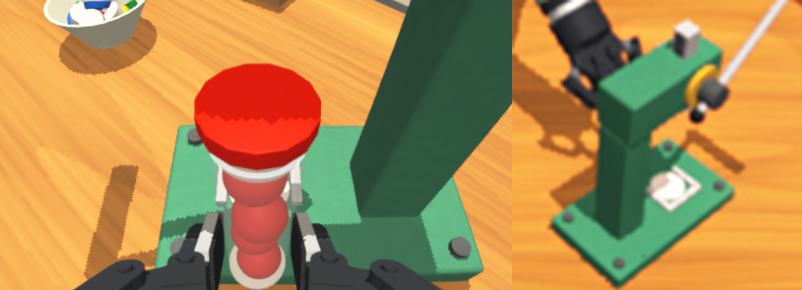

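The view confirms the locator arms straddle the tube's line, with inner edges at columns 228 and 289 (centre about 258.5) against the tube at 257. Everything agrees within about 2 mm, so I'm moving in.

>>> drive_tool:
  targets:
    - [0.004,-0.06,0.07,0,0,0,0.8]
    - [0.008,-0.12,0.15,0,0,0,0.8]
    - [0.008,-0.18,0.225,0,0,0,0.8]
    - [0.008,-0.242,0.299,0,0,0,0.8]
    - [0.008,-0.242,0.299,0,0,0,0.8]
    - [0.008,-0.242,0.299,0,0,0,0.8]

```text
clock: 9.75
ee_pos: [0.6153, 0.1468, 0.0822]
eef_rot: [0.828, -0.368, 0.172, -0.386]
ft_force: [0.5, -0.5, -0.5]
finger_gap: 0.031
```

Run:
```python
from g import *
p=s["ee_pos"];show(np.r_[p[:2],.073],Ro.from_quat(s["eef_rot"]));show(np.r_[p[:2],.069],Ro.from_quat(s["eef_rot"]))
```

```text
9.75 [-0.267  0.286  2.07   1.325  0.728 -0.463] [0.615 0.147 0.082] 0.031 [ 0.5 -0.5 -0.5]
to [0.615 0.147 0.073] row [0.0, 0.047, 0.04, 0.0, 0.0, 0.0] rows needed>= 1.0
to [0.615 0.147 0.069] row [0.0, 0.068, 0.057, 0.0, 0.0, 0.0] rows needed>= 1.0
```

>>> drive_tool:
  targets:
    - [0,0.015,0.013,0,0,0,0.8]
    - [0,0.03,0.026,0,0,0,0.8]
    - [0,0.043,0.036,0,0,0,0.8]
    - [0,0.05,0.042,0,0,0,0.8]
    - [0,0.05,0.042,0,0,0,0.8]

```text
clock: 10.25
ee_pos: [0.6153, 0.1469, 0.0722]
eef_rot: [0.828, -0.369, 0.172, -0.386]
ft_force: [0.9, -0.5, -0.9]
finger_gap: 0.031
```

Run:
```python
from g import *
```

```text
10.25 [-0.267  0.31   2.071  1.352  0.722 -0.498] [0.615 0.147 0.072] 0.031 [ 0.9 -0.5 -0.9]
```

>>> drive_tool:
  targets:
    - [0,0.006,0.005,0,0,0,0.8]
    - [0,0.01,0.0085,0,0,0,0.8]
    - [0,0.01,0.0085,0,0,0,0.8]

```text
clock: 10.55
ee_pos: [0.6162, 0.1472, 0.0715]
eef_rot: [0.828, -0.368, 0.172, -0.387]
ft_force: [-1.0, -0.7, 4.1]
finger_gap: 0.0308
```

>>> drive_tool:
  targets:
    - [0,0.005,0.0043,0,0,0,0.8]
    - [0,0.005,0.0043,0,0,0,0.8]

```text
clock: 10.75
ee_pos: [0.6167, 0.1475, 0.0716]
eef_rot: [0.827, -0.368, 0.173, -0.388]
ft_force: [-1.8, -1.1, 7.1]
finger_gap: 0.0308
```

Contact at the expected height (bottom about 25 mm, 7 N). I'm easing off and releasing.

>>> drive_tool:
  targets:
    - [0,-0.005,-0.0043,0,0,0,0.8]
    - [0,-0.005,-0.0043,0,0,0,0.55]
    - [0,-0.005,-0.0043,0,0,0,0.45]
    - [0,-0.005,-0.0043,0,0,0,0.35]
    - [0,-0.005,-0.0043,0,0,0,0.3]
    - [0,-0.005,-0.0043,0,0,0,0.3]
    - [0,-0.005,-0.0043,0,0,0,0.3]

```text
clock: 11.45
ee_pos: [0.6156, 0.147, 0.0706]
eef_rot: [0.828, -0.368, 0.172, -0.386]
ft_force: [0.8, 0.7, -0.0]
finger_gap: 0.0599
```

Run:
```python
from g import *
p=s["ee_pos"];hd=np.array([np.cos(np.radians(42)),np.sin(np.radians(42)),0])
show(p-.12*hd,Ro.from_quat(s["eef_rot"]))
im=env.read_camera("wrist");print(blobs(im,(0,150,60),(7,255,255),500))
```

```text
11.45 [-0.267  0.315  2.07   1.357  0.721 -0.505] [0.616 0.147 0.071] 0.0599 [ 0.8  0.7 -0. ]
to [0.526 0.067 0.071] row [-0.0, 0.514, -0.613, 0.0, 0.0, 0.0] rows needed>= 3.0
[([198, 92, 128, 100, 10374], [261.0, 139.0]), ([225, 193, 60, 29, 832], [253.7, 209.4]), ([234, 218, 55, 43, 1664], [261.6, 240.0]), ([239, 266, 42, 31, 844], [260.1, 282.0])]
```

>>> drive_tool:
  targets:
    - [0,0.04,-0.05,0,0,0,0.3]
    - [0,0.1,-0.12,0,0,0,0.3]
    - [0,0.18,-0.22,0,0,0,0.3]
    - [0,0.28,-0.34,0,0,0,0.3]
    - [0,0.4,-0.48,0,0,0,0.3]
    - [0,0.514,-0.613,0,0,0,0.3]
    - [0,0.514,-0.613,0,0,0,0.3]

```text
clock: 12.2
ee_pos: [0.5244, 0.0649, 0.07]
eef_rot: [0.827, -0.37, 0.172, -0.386]
ft_force: [0.5, -0.9, -1.1]
finger_gap: 0.0593
```

Run:
```python
from g import *
im=env.read_camera("wrist");cw=env.camera_info("wrist");im2=env.read_camera("scene")
cv2.imwrite("pics/w7.png",np.hstack([im[20:310],cv2.resize(im2[160:290,235:365],(290,290),interpolation=cv2.INTER_CUBIC)])[:,:,::-1])
# plan lever: press frame
o=np.array([.612,.1415]);a=np.radians(-48);Rp=np.array([[np.cos(a),-np.sin(a)],[np.sin(a),np.cos(a)]])
def W(x,y,z): return np.r_[o+Rp@[x,y],z]
print("grip",W(-.122,.095,.33),"ends",W(-.122,.05,.33),W(-.122,.14,.33))
for hd in (42,-48,132):
  for lean in (0,20,40):
   for fl in (1,-1):
    out=[]
    for l in np.linspace(0,1.5,4):
      th=np.radians(38)-l; R=orient(hd,lean,fl);p=W(-.155*np.cos(th),.10,.235+.155*np.sin(th))+.013*R.as_matrix()[:,2]
      q,c=ik(p,R,6,q0=s["q"]);out.append((q.round(2).tolist(),round(c,5)))
    if max(c for _,c in out)<1e-4: print(hd,lean,fl,out[0][0],out[2][0],out[3][0])
```

```text
12.2 [-0.564  0.193  2.247  1.236  0.895 -0.646] [0.524 0.065 0.07 ] 0.0593 [ 0.5 -0.9 -1.1]
grip [0.60096482 0.29573108 0.33      ] ends [0.56752331 0.2656202  0.33      ] [0.63440634 0.32584195 0.33      ]
42 0 1 [0.33, 0.37, 1.12, 0.0, 1.65, 1.17] [0.37, 0.43, 1.33, 0.0, 1.38, 1.2] [0.31, 0.51, 1.35, 0.0, 1.28, 1.14]
42 0 -1 [0.33, 0.37, 1.12, 0.0, 1.65, -1.97] [0.37, 0.43, 1.33, 0.0, 1.38, -1.94] [0.31, 0.51, 1.35, -0.0, 1.28, -2.0]
42 20 1 [0.25, 0.14, 1.44, 0.17, 1.26, 1.07] [0.29, 0.23, 1.64, 0.18, 0.96, 1.05] [0.23, 0.33, 1.65, 0.22, 0.86, 0.94]
42 40 1 [0.16, -0.03, 1.73, 0.47, 0.88, 0.8] [0.2, 0.11, 1.91, 0.63, 0.59, 0.61] [0.13, 0.25, 1.91, 0.81, 0.53, 0.34]
-48 0 1 [0.33, 0.37, 1.12, 0.0, 1.65, 2.74] [0.37, 0.43, 1.33, 0.0, 1.38, 2.77] [0.31, 0.51, 1.35, 0.0, 1.28, 2.72]
-48 0 -1 [0.33, 0.37, 1.12, -0.0, 1.65, -0.4] [0.37, 0.43, 1.33, 0.0, 1.38, -0.37] [0.31, 0.51, 1.35, 0.0, 1.28, -0.43]
-48 20 -1 [0.49, 0.32, 1.21, -0.34, 1.52, -0.24] [0.53, 0.41, 1.4, -0.36, 1.28, -0.11] [0.46, 0.49, 1.43, -0.37, 1.15, -0.13]
-48 40 -1 [0.64, 0.34, 1.3, -0.7, 1.45, -0.02] [0.68, 0.47, 1.44, -0.73, 1.28, 0.18] [0.61, 0.54, 1.48, -0.77, 1.15, 0.22]
132 0 1 [0.33, 0.37, 1.12, -0.0, 1.65, -0.4] [0.37, 0.43, 1.33, 0.0, 1.38, -0.37] [0.31, 0.51, 1.35, 0.0, 1.28, -0.43]
132 0 -1 [0.33, 0.37, 1.12, 0.0, 1.65, 2.74] [0.37, 0.43, 1.33, 0.0, 1.38, 2.77] [0.31, 0.51, 1.35, 0.0, 1.28, 2.72]
132 20 1 [0.19, 0.46, 1.03, 0.31, 1.82, -0.49] [0.22, 0.52, 1.25, 0.3, 1.55, -0.55] [0.17, 0.61, 1.24, 0.29, 1.48, -0.62]
132 20 -1 [0.19, 0.46, 1.03, 0.31, 1.82, 2.65] [0.22, 0.52, 1.25, 0.3, 1.55, 2.59] [0.17, 0.61, 1.24, 0.29, 1.48, 2.52]
132 40 1 [0.08, 0.59, 0.96, 0.59, 1.99, -0.52] [0.1, 0.66, 1.15, 0.56, 1.76, -0.65] [0.06, 0.77, 1.11, 0.53, 1.72, -0.72]
132 40 -1 [0.08, 0.59, 0.96, 0.59, 1.99, 2.62] [0.1, 0.66, 1.15, 0.56, 1.76, 2.5] [0.06, 0.77, 1.11, 0.53, 1.72, 2.42]
```

View pics/w7.png

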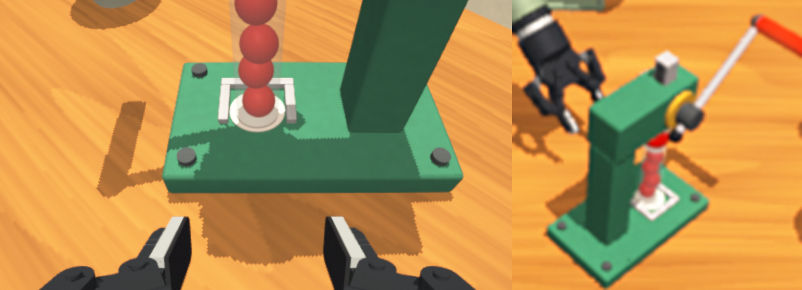

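The tube stands inside the horseshoe on the white pad (tube base at about (259,118) in the crop; horseshoe inner edges at columns 229 and 286). I'll check the centring numerically and plan the lever move.

Run:
```python
from g import *
cw=env.camera_info("wrist")
g=lambda x,y,z:plane(cw,(x,y+20),z)[:2]
a,b=g(224,123,.031),g(291,119,.031); bl,br=g(229,88,.031),g(287,88,.031)
print("arm ends",a,b,"back inner corners",bl,br)
nl,nr,bk=g(166,181,.025),g(461,178,.025),g(184,64,.025)
v=(nr-nl)/np.linalg.norm(nr-nl);n=np.array([-v[1],v[0]]);print("len",np.linalg.norm(nr-nl),np.linalg.norm(bk-nl),"yaw",np.degrees(np.arctan2(v[1],v[0])),"o(base)",(nl+nr)/2-.0425*v+.065*n,"o(near-left)",nl+.07*v+.065*n)
print("o(shoe)",(a+b)/2+.014*n,(bl+br)/2-.026*n)
im=env.read_camera("wrist");x=[y for y in blobs(im,(0,0,140),(180,70,255),100) if 200<y[1][0]<310 and y[1][1]<170];print(x)
print("pred tube base/pad circle rows",proj(cw,[[.6092,.1412,.025],[.6092-.017*.743,.1412-.017*.669,.025],[.612-.021*.743,.1415-.021*.669,.026]]).round(1).tolist())
# lever approach: tool down, jaws along press x
R=orient(132,0,1)
for z in (.47,): show([.604,.299,z],R)
show([.48,.03,.30],Ro.from_quat(s["eef_rot"]))
```

```text
12.3 [-0.559  0.194  2.243  1.238  0.894 -0.646] [0.526 0.066 0.071] 0.06 [ 0.7  0.6 -0. ]
arm ends [0.58010134 0.14937945] [0.61823758 0.11308464] back inner corners [0.61080591 0.17421308] [0.64359989 0.13761708]
len 0.21649877994973216 0.1284568064144293 yaw -47.525148770624284 o(base) [0.60924308 0.14111244] o(near-left) [0.61211338 0.1379773 ]
o(shoe) [0.60949549 0.14068578] [0.60802598 0.13835815]
[([232, 0, 48, 7, 266], [255.5, 2.6]), ([217, 84, 79, 71, 2283], [255.2, 127.9])]
pred tube base/pad circle rows [[256.7, 133.0], [256.8, 148.8], [258.9, 149.6]]
to [0.604 0.299 0.47 ] row [-0.809, -2.953, -0.618, -0.109, -0.109, -0.233] rows needed>= 12.0
to [0.48 0.03 0.3 ] row [-0.028, -0.92, -1.281, -0.0, 0.0, 0.0] rows needed>= 5.0
```

Tube is centred within about 2 mm (estimated nest (.609,.140), tube (.609,.141)). I'm rising clear and going round above the lever grip.

>>> drive_tool:
  targets:
    - [0,-0.12,-0.12,0,0,0,0.3]
    - [0,-0.35,-0.32,0,0,0,0.3]
    - [0,-0.6,-0.52,0,0,0,0.3]
    - [0,-0.85,-0.74,0,0,0,0.3]
    - [0,-0.98,-0.85,0,0,0,0.3]
    - [0,-0.98,-0.85,0,0,0,0.3]

```text
clock: 12.95
ee_pos: [0.5267, 0.0641, 0.2713]
eef_rot: [0.828, -0.365, 0.177, -0.386]
ft_force: [0.4, -0.4, 0.2]
finger_gap: 0.0599
```

Run:
```python
from g import *
show([.55,.16,.43],orient(42,25));show([.52,.10,.40],orient(42,25))
for p,l in(([.55,.16,.43],25),([.61,.304,.43],0)): q,c=ik(np.array(p),orient(42,l),4,q0=s["q"]);print(q.round(2),c)
```

```text
12.95 [-0.565 -0.246  2.116  0.933  1.169 -0.077] [0.527 0.064 0.271] 0.0599 [ 0.4 -0.4  0.2]
to [0.55 0.16 0.43] row [-0.358, -1.165, -0.259, -0.07, -0.001, 0.001] rows needed>= 4.0
to [0.52 0.1  0.4 ] row [-0.198, -0.743, -0.451, -0.07, -0.001, 0.001] rows needed>= 3.0
[-0.05 -0.15  1.53  0.3   1.45  0.8 ] 1.5722701811782863e-24
[0.34 0.39 0.87 0.   1.88 1.17] 2.884487393300982e-22
```

>>> drive_tool:
  targets:
    - [-0.05,-0.2,-0.15,-0.015,0,0,0.3]
    - [-0.1,-0.42,-0.28,-0.035,0,0,0.3]
    - [-0.17,-0.65,-0.4,-0.05,0,0,0.3]
    - [-0.25,-0.85,-0.38,-0.07,0,0,0.3]
    - [-0.33,-1,-0.3,-0.07,0,0,0.3]
    - [-0.33,-1,-0.3,-0.07,0,0,0.3]
    - [-0.33,-1,-0.3,-0.07,0,0,0.3]

```text
clock: 13.65
ee_pos: [0.5361, 0.1437, 0.4069]
eef_rot: [0.893, -0.396, 0.085, -0.196]
ft_force: [-0.1, 0.6, -0.3]
finger_gap: 0.0599
```

Run:
```python
from g import *
show([.61,.304,.43],orient(42,0))
```

```text
13.65 [-0.088 -0.181  1.598  0.316  1.431  0.749] [0.536 0.144 0.407] 0.0599 [-0.1  0.6 -0.3]
to [0.61  0.304 0.43 ] row [-0.461, -1.048, 0.313, -0.069, 0.001, 0.001] rows needed>= 4.0
```

>>> drive_tool:
  targets:
    - [-0.08,-0.25,-0.03,-0.02,0,0,0.2]
    - [-0.2,-0.5,0.05,-0.04,0,0,0.2]
    - [-0.33,-0.75,0.18,-0.055,0,0,0.2]
    - [-0.46,-1,0.3,-0.069,0,0,0.2]
    - [-0.46,-1,0.3,-0.069,0,0,0.2]
    - [-0.46,-1,0.3,-0.069,0,0,0.2]
    - [-0.46,-1,0.3,-0.069,0,0,0.2]

```text
clock: 14.35
ee_pos: [0.6054, 0.2958, 0.4307]
eef_rot: [0.913, -0.407, -0.001, 0.001]
ft_force: [0.3, -1.2, 0.1]
finger_gap: 0.0679
```

Run:
```python
from g import *
cw=env.camera_info("wrist");im=env.read_camera("wrist");cv2.imwrite("pics/w8.png",im[:,:,::-1])
for x in blobs(im,(0,150,60),(7,255,255),200): print(x)
hsv=cv2.cvtColor(im,cv2.COLOR_RGB2HSV);m=cv2.inRange(hsv,(0,150,60),(7,255,255))
n,l,st,ce=cv2.connectedComponentsWithStats(m);i=1+st[1:,4].argmax()
ys,xs=np.nonzero(l==i);box=cv2.boxPoints(cv2.minAreaRect(np.c_[xs,ys].astype(np.float32)));print(box.round(1).tolist())
for b in box: print(plane(cw,b,.333).round(3))
print("centroid",plane(cw,ce[i],.333))
print("pred",proj(cw,[[.6,.2955,.33],[.567,.2655,.33],[.634,.3255,.33]]))
show([.61,.304,.318],orient(42,0))
```

```text
14.35 [ 0.326  0.369  0.895 -0.     1.88   1.165] [0.605 0.296 0.431] 0.0679 [ 0.3 -1.2  0.1]
([237, 132, 30, 111, 3162], [251.8, 185.8])
[[237.0, 132.0], [266.0, 132.0], [266.0, 242.0], [237.0, 242.0]]
[0.624 0.334 0.333]
[0.639 0.317 0.333]
[0.571 0.255 0.333]
[0.554 0.273 0.333]
centroid [0.59926669 0.2966591  0.333     ]
pred [[253.55412729 185.05918837]
 [254.02729433 235.78490384]
 [253.91388432 128.62853789]]
to [0.61  0.304 0.318] row [-0.022, -0.061, 0.766, -0.0, -0.0, -0.0] rows needed>= 3.0
```

The grip is aligned, measured at (.599,.297) against the predicted (.600,.2955). I'm descending and grasping it lightly.

>>> drive_tool:
  targets:
    - [-0.02,-0.03,0.2,0,0,0,0.2]
    - [-0.033,-0.06,0.42,0,0,0,0.2]
    - [-0.033,-0.062,0.62,0,0,0,0.2]
    - [-0.033,-0.062,0.75,0,0,0,0.2]
    - [-0.033,-0.062,0.76,0,0,0,0.2]
    - [-0.033,-0.062,0.76,0,0,0,0.2]

```text
clock: 15.0
ee_pos: [0.6091, 0.306, 0.3203]
eef_rot: [0.913, -0.407, 0.001, -0.001]
ft_force: [-0.1, -0.6, 1.1]
finger_gap: 0.0686
```

>>> drive_tool:
  targets:
    - [0,0,0,0,0,0,0.5]
    - [0,0,0,0,0,0,0.7]
    - [0,0,0,0,0,0,0.85]
    - [0,0,0,0,0,0,0.85]
    - [0,0,0,0,0,0,0.85]
  force: 20

```text
clock: 15.5
ee_pos: [0.61, 0.3073, 0.3179]
eef_rot: [0.914, -0.407, 0.001, -0.0]
ft_force: [1.1, -1.8, 0.8]
finger_gap: 0.0129
```

Run:
```python
from g import *
p0=s["ee_pos"];R=Ro.from_quat(s["eef_rot"]);a=np.radians(-48);ex=np.array([np.cos(a),np.sin(a),0])
print(R.as_matrix().round(3))
prev=None
for l in np.arange(0,1.56,.1):
    th=np.radians(38)-l; d=ex*(-.155*np.cos(th)+.155*np.cos(np.radians(38)))+np.array([0,0,.155*(np.sin(th)-np.sin(np.radians(38)))])
    print(round(l,2),(R.inv().apply(d)/.15).round(3))
```

```text
15.5 [ 3.400e-01  3.860e-01  1.095e+00 -1.000e-03  1.660e+00  1.178e+00] [0.61  0.307 0.318] 0.0129 [ 1.1 -1.8  0.8]
[[ 0.669 -0.743  0.002]
 [-0.743 -0.669 -0.   ]
 [ 0.001 -0.001 -1.   ]]
0.0 [0. 0. 0.]
0.1 [-0.06   0.     0.084]
0.2 [-0.11   0.     0.174]
0.3 [-0.152  0.     0.269]
0.4 [-0.184  0.     0.367]
0.5 [-0.206  0.     0.468]
0.6 [-0.218  0.001  0.571]
0.7 [-0.219  0.001  0.674]
0.8 [-0.21   0.001  0.777]
0.9 [-0.191  0.001  0.878]
1.0 [-0.162  0.001  0.977]
1.1 [-1.230e-01  1.000e-03  1.073e+00]
1.2 [-7.500e-02  1.000e-03  1.165e+00]
1.3 [-1.800e-02  1.000e-03  1.251e+00]
1.4 [4.700e-02 1.000e-03 1.331e+00]
1.5 [0.12  0.002 1.404]
```

Run:
```python
from g import *
cw=env.camera_info("wrist");im=env.read_camera("wrist");im2=env.read_camera("scene");im3=env.read_camera("top")
for x in blobs(im,(0,150,40),(7,255,255),60): print("w",x)
for x in blobs(im2,(0,150,60),(7,255,255),20): 
    if 300<x[1][0]<400 and 140<x[1][1]<240: print("s",x)
s=env.get_state();print(proj(cw,[[.6,.2955,.33],[.567,.2655,.33],[.634,.3255,.33],s["ee_pos"]]).round())
print(proj(env.camera_info("scene"),[s["ee_pos"],[.6,.2965,.33]]).round())
a=cv2.resize(im2[140:230,300:420],(400,300),interpolation=cv2.INTER_CUBIC)
b=cv2.resize(im3[110:200,95:215],(400,300),interpolation=cv2.INTER_CUBIC)
cv2.imwrite("pics/w9.png",np.hstack([cv2.resize(im[60:384],(400,300)),np.zeros((300,2,3),np.uint8),a])[:,:,::-1])
```

```text
15.5 [ 3.400e-01  3.860e-01  1.095e+00 -1.000e-03  1.660e+00  1.178e+00] [0.61  0.307 0.318] 0.0129 [ 1.1 -1.8  0.8]
w ([233, 181, 50, 169, 6383], [257.4, 260.9])
w ([341, 227, 17, 15, 151], [348.1, 233.4])
w ([351, 245, 18, 13, 103], [357.5, 249.3])
w ([353, 253, 31, 15, 299], [367.4, 260.0])
s ([344, 168, 29, 20, 187], [358.0, 177.3])
s ([296, 219, 10, 7, 47], [300.8, 222.5])
[[262. 267.]
 [262. 339.]
 [264. 180.]
 [258. 229.]]
[[361. 183.]
 [357. 177.]]
```

View pics/w9.png

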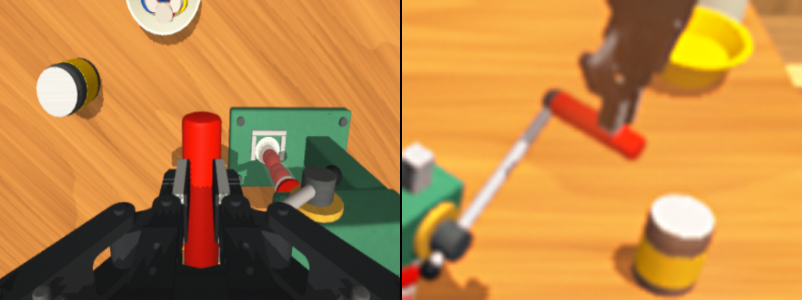

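The grip is between the fingers, but the gap equals the commanded closure, so I can't tell whether it's gripped. I'll close further and see where the fingers stop.

>>> drive_tool:
  targets:
    - [0,0,0,0,0,0,1]
    - [0,0,0,0,0,0,1]
    - [0,0,0,0,0,0,1]

```text
clock: 15.95
ee_pos: [0.6092, 0.308, 0.3177]
eef_rot: [0.914, -0.406, -0.0, -0.0]
ft_force: [-0.8, 0.9, 2.6]
finger_gap: 0.0001
```

Run:
```python
from g import *
cw=env.camera_info("wrist");im=env.read_camera("wrist");im2=env.read_camera("scene")
cv2.imwrite("pics/w10.png",im[:,:,::-1]);cv2.imwrite("pics/s10.png",im2[:,:,::-1])
for x in blobs(im,(0,150,40),(7,255,255),60): print("w",x)
for x in blobs(im2,(0,150,60),(7,255,255),20): 
    if 300<x[1][0]<400 and 140<x[1][1]<240: print("s",x)
cs=env.camera_info("scene")
o=np.array([.6105,.141]);a=np.radians(-48);Rp=np.array([[np.cos(a),-np.sin(a)],[np.sin(a),np.cos(a)]])
for l in (0,.1,.2,.3):
    th=np.radians(38)-l
    e=[np.r_[o+Rp@[-.155*np.cos(th),y],.235+.155*np.sin(th)] for y in(.05,.095,.14)]
    print(l,e[1].round(3),"w",proj(cw,e).round().tolist(),"s",proj(cs,e).round(1).tolist())
```

```text
15.95 [3.410e-01 3.850e-01 1.096e+00 1.000e-03 1.660e+00 1.178e+00] [0.609 0.308 0.318] 0.0001 [-0.8  0.9  2.6]
w ([233, 180, 49, 64, 2655], [256.9, 208.5])
w ([342, 227, 17, 15, 153], [349.1, 233.4])
w ([352, 245, 18, 13, 106], [358.7, 249.5])
w ([354, 253, 32, 15, 297], [368.8, 260.0])
w ([250, 322, 15, 28, 357], [257.0, 336.4])
s ([344, 168, 29, 20, 199], [358.1, 177.5])
s ([296, 220, 10, 6, 46], [300.8, 222.6])
0 [0.599 0.295 0.33 ] w [[263.0, 341.0], [264.0, 268.0], [264.0, 182.0]] s [[344.6, 170.1], [357.1, 177.2], [370.1, 184.7]]
0.1 [0.593 0.302 0.318] w [[247.0, 326.0], [247.0, 257.0], [246.0, 175.0]] s [[345.7, 172.3], [358.1, 179.4], [371.0, 186.8]]
0.2 [0.588 0.308 0.304] w [[236.0, 312.0], [234.0, 246.0], [233.0, 169.0]] s [[346.5, 174.8], [358.7, 181.8], [371.5, 189.2]]
0.3 [0.584 0.312 0.29 ] w [[227.0, 298.0], [225.0, 236.0], [224.0, 164.0]] s [[346.9, 177.6], [359.0, 184.6], [371.6, 192.0]]
```

Run:
```python
import cv2,numpy as np
from g import *
cw=env.camera_info("wrist");p=s["ee_pos"];R=Ro.from_quat(s["eef_rot"]).as_matrix()
print("axis pts",[(k,proj(cw,p-k*.001*R[:,2]).round().tolist()) for k in(0,10,20,40)])
for n in("w10",):
    h=cv2.cvtColor(cv2.imread(f"pics/{n}.png"),cv2.COLOR_BGR2HSV)
    for r in range(170,350,8):
        t=""
        for c in range(200,320,3):
            H,S,V=map(int,h[r,c]); t+="R" if (H<8 or H>174) and S>150 else ("D" if V<70 else ("g" if S<60 else "."))
        print(r,t)
```

```text
16.05 [3.410e-01 3.850e-01 1.096e+00 1.000e-03 1.660e+00 1.178e+00] [0.609 0.308 0.318] 0.0001 [-0.9  1.5  3.6]
axis pts [(0, [[258.0, 229.0]]), (10, [[258.0, 237.0]]), (20, [[258.0, 246.0]]), (40, [[258.0, 267.0]])]
170 ........................................
178 ........................................
186 ............RRRRRRRRRRRRRRR.............
194 ...........RRRRRRRRRRRRRRRRR........gg..
202 ...........RRRRRRRRRRRRRRRRR............
210 ...........RRRRRRRRRRRRRRRRR............
218 ...........RRRRRRRRRRRRRRRRR............
226 ...........RRRRRRRRRRRRRRRRR............
234 ...........RRR.gggDDDggg.RR.............
242 ............RRggggDDDggggRR....D........
250 .........DDDDDggggDDDggggDDDDD.....gg...
258 ........gDDDDgggggDDDgggggDDDDg.........
266 ........DDDDDgggggDDDgggggDDDDD.........
274 .......DDDDDDDDDgggggggDDDDDDDDD........
282 .....DDDDDDDDDDDDDDDDDDDDDDDDDDDDD......
290 DDDDDDDDDDDDDDDDDDDDDDDDDDDDDDDDDDDDDDDD
298 DDDDDDDDDDDDDDDDDDDDDDDDDDDDDDDDDDDDDDDD
306 DDDDDDDDDDDDDDDDDDDDDDDDDDDDDDDDDDDDDDDD
314 DDDDDDDDDDDDDDDDDDDDDDDDDDDDDDDDDDDDDDDD
322 DDDDDDDDDDDDDDDDDD...DDDDDDDDDDDDDDDDDDD
330 DDDDDDDDDDDDDDDDDRRRRRDDDDDDDDDDDDDDDDDD
338 DDDDDDDDDDDDDDDDDRRRRRDDDDDDDDDDDDDDDDDD
346 DDDDDDDDDDDDDDDDDRRRRRDDDDDDDDDDDDDDDDDD
```

The picture and the force reading disagree about contact. I'll go back up and feel down with shut fingers.

>>> drive_tool:
  targets:
    - [0,0,-0.05,0,0,0,1]
    - [0,0,-0.12,0,0,0,1]
    - [0,0,-0.2,0,0,0,1]
    - [0,0,-0.28,0,0,0,1]
    - [0,0,-0.28,0,0,0,1]
    - [0,0,-0.28,0,0,0,1]

```text
clock: 16.65
ee_pos: [0.6096, 0.3077, 0.3601]
eef_rot: [0.914, -0.407, 0.0, -0.001]
ft_force: [-0.1, -0.0, -0.7]
finger_gap: 0.0001
```

>>> drive_tool:
  targets:
    - [0,0,0.04,0,0,0,1]
    - [0,0,0.07,0,0,0,1]
    - [0,0,0.1,0,0,0,1]
    - [0,0,0.13,0,0,0,1]
    - [0,0,0.13,0,0,0,1]

```text
clock: 17.15
ee_pos: [0.6088, 0.3074, 0.3381]
eef_rot: [0.914, -0.407, -0.001, 0.001]
ft_force: [-0.3, -0.8, -0.3]
finger_gap: 0.0002
```

```bash
cat > lv.py <<'E'
from g import *
im2=env.read_camera("scene");cs=env.camera_info("scene")
B=[x for x in blobs(im2,(0,150,60),(7,255,255),20) if 325<x[1][0]<400 and 140<x[1][1]<250 ]
print("scene red",B)
o=np.array([.6105,.141]);a=np.radians(-48);Rp=np.array([[np.cos(a),-np.sin(a)],[np.sin(a),np.cos(a)]])
def grip(l,y=.095):
    th=np.radians(38)-l; return np.r_[o+Rp@[-.155*np.cos(th),y],.235+.155*np.sin(th)]
E
python3 - <<'E'
from lv import *
im=env.read_camera("wrist");cw=env.camera_info("wrist");print(np.round(cw["intrinsics"],1).tolist())
print([x for x in blobs(im,(0,150,40),(7,255,255),200)])
E
```

```text
17.15 [0.341 0.383 1.059 0.    1.703 1.178] [0.609 0.307 0.338] 0.0002 [-0.3 -0.8 -0.3]
scene red [([344, 167, 29, 20, 204], [357.9, 176.9])]
[[340.9, 0.0, 257.0], [0.0, 340.9, 188.8], [0.0, 0.0, 1.0]]
[([239, 171, 45, 73, 2766], [261.4, 203.1]), ([350, 244, 28, 12, 206], [362.5, 249.5])]
```

That explains both grasps: the effective pad surface starts about 20 mm behind the TCP, so the fingers never reached the grip. I'll open, go about 20 mm deeper and regrasp.

>>> drive_tool:
  targets:
    - [0,0,-0.2,0,0,0,1]
    - [0,0,-0.35,0,0,0,0.5]
    - [0,0,-0.35,0,0,0,0.2]
    - [0,0,-0.35,0,0,0,0.2]
    - [0.01,0,-0.35,0,0,0,0.2]
    - [0.01,0,-0.35,0,0,0,0.2]

```text
clock: 17.85
ee_pos: [0.61, 0.3061, 0.3903]
eef_rot: [0.914, -0.407, -0.001, 0.001]
ft_force: [-0.1, 0.7, 0.4]
finger_gap: 0.0682
```

>>> drive_tool:
  targets:
    - [0,0,0.15,0,0,0,0.2]
    - [0,0,0.35,0,0,0,0.2]
    - [0,0,0.5,0,0,0,0.2]
    - [0,0,0.62,0,0,0,0.2]
    - [0,0,0.62,0,0,0,0.2]
    - [0,0,0.62,0,0,0,0.2]

```text
clock: 18.45
ee_pos: [0.61, 0.3063, 0.2984]
eef_rot: [0.914, -0.407, -0.001, 0.001]
ft_force: [-0.2, 0.2, 1.0]
finger_gap: 0.0682
```

>>> drive_tool:
  targets:
    - [0,0,0,0,0,0,0.5]
    - [0,0,0,0,0,0,0.7]
    - [0,0,0,0,0,0,0.85]
    - [0,0,0,0,0,0,0.85]
    - [0,0,0,0,0,0,0.85]
  force: 25

```text
clock: 18.95
ee_pos: [0.6109, 0.3066, 0.3006]
eef_rot: [0.914, -0.407, 0.001, -0.001]
ft_force: [0.3, -1.0, 3.5]
finger_gap: 0.0231
```

The grip is held (gap 23 mm). I'm swinging the lever down along its arc.

>>> drive_tool:
  targets:
    - [-0.06,0,0.084,0,0,0,0.85]
    - [-0.11,0,0.174,0,0,0,0.85]
    - [-0.152,0,0.269,0,0,0,0.85]
    - [-0.184,0,0.367,0,0,0,0.85]
    - [-0.206,0,0.468,0,0,0,0.85]
    - [-0.218,0,0.571,0,0,0,0.85]
    - [-0.219,0,0.674,0,0,0,0.85]
    - [-0.21,0,0.777,0,0,0,0.85]

```text
clock: 19.75
ee_pos: [0.5895, 0.3306, 0.184]
eef_rot: [0.914, -0.406, 0.001, -0.001]
ft_force: [-2.2, 1.3, 7.3]
finger_gap: 0.0227
```

Run:
```python
from lv import *
for l in(.7,.8): print(l,grip(l).round(3),proj(cs,grip(l)))
```

```text
19.75 [0.383 0.435 1.298 0.    1.406 1.22 ] [0.59  0.331 0.184] 0.0227 [-2.2  1.3  7.3]
scene red [([346, 190, 10, 12, 47], [349.3, 194.9]), ([363, 199, 8, 11, 61], [366.0, 204.0])]
0.7 [0.577 0.32  0.229] [[357.04559536 198.212162  ]]
0.8 [0.578 0.319 0.214] [[355.84011405 202.04187146]]
```

>>> drive_tool:
  targets:
    - [0.009,0,0.051,0,0,0,0.85]
    - [0.019,0,0.101,0,0,0,0.85]
    - [0.048,0,0.2,0,0,0,0.85]
    - [0.087,0,0.296,0,0,0,0.85]
    - [0.11,0,0.343,0,0,0,0.85]
    - [0.135,0,0.388,0,0,0,0.85]
    - [0.163,0,0.432,0,0,0,0.85]
    - [0.192,0,0.474,0,0,0,0.85]
    - [0.224,0,0.515,0,0,0,0.85]
    - [0.257,0,0.554,0,0,0,0.85]

```text
clock: 20.8
ee_pos: [0.609, 0.3086, 0.098]
eef_rot: [0.914, -0.405, -0.007, -0.003]
ft_force: [-10.5, 17.2, -0.1]
finger_gap: 0.0228
```

>>> drive_tool:
  targets:
    - [0.036,0,0.037,0,0,0,0.85]
    - [0.073,0,0.073,0,0,0,0.85]
    - [0.073,0,0.073,0,0,0,0.85]

```text
clock: 21.1
ee_pos: [0.6154, 0.3012, 0.0847]
eef_rot: [0.914, -0.406, -0.008, -0.003]
ft_force: [-7.9, 20.4, -6.3]
finger_gap: 0.023
```

Run:
```python
from lv import *
for l in(1.3,1.4,1.5): print(l,grip(l,.05).round(3),[proj(cs,grip(l,y)).round().tolist() for y in(.05,.095,.14)])
```

```text
21.1 [0.322 0.551 1.343 0.016 1.256 1.152] [0.615 0.301 0.085] 0.023 [-7.9 20.4 -6.3]
scene red [([333, 216, 7, 8, 30], [335.5, 219.7]), ([349, 226, 8, 10, 55], [352.4, 230.5])]
1.3 [0.564 0.267 0.143] [[[335.0, 215.0]], [[346.0, 222.0]], [[358.0, 230.0]]]
1.4 [0.571 0.26  0.131] [[[333.0, 219.0]], [[344.0, 226.0]], [[355.0, 234.0]]]
1.5 [0.578 0.252 0.12 ] [[[330.0, 223.0]], [[341.0, 230.0]], [[352.0, 238.0]]]
```

Pushing more radially than along the arc, so I'm correcting downward to bring the lever fully onto its stop.

>>> drive_tool:
  targets:
    - [0,0,0.025,0,0,0,0.85]
    - [0,0,0.05,0,0,0,0.85]
    - [0,0,0.05,0,0,0,0.85]

```text
clock: 21.45
ee_pos: [0.6183, 0.2983, 0.0802]
eef_rot: [0.914, -0.406, -0.005, -0.002]
ft_force: [-7.3, 11.8, 2.1]
finger_gap: 0.0229
```

Run:
```python
from lv import *
im=env.read_camera("top");ct=env.camera_info("top")
print("top red",[x for x in blobs(im,(0,150,60),(7,255,255),15) if 90<x[1][0]<220 and 110<x[1][1]<220])
for l in(1.3,1.4,1.5): print(l,[proj(ct,grip(l,y)).round().tolist() for y in(.05,.095,.14)])
cv2.imwrite("pics/s11.png",im2[:,:,::-1])
print([x for x in blobs(im2,(0,130,60),(7,255,255),5) if 270<x[1][0]<330 and 200<x[1][1]<260])
```

```text
21.45 [0.319 0.556 1.345 0.009 1.245 1.152] [0.618 0.298 0.08 ] 0.0229 [-7.3 11.8  2.1]
scene red [([331, 218, 9, 8, 32], [334.8, 221.4]), ([348, 228, 9, 10, 59], [351.5, 232.3])]
top red [([168, 156, 9, 16, 72], [171.8, 163.7])]
1.3 [[[172.0, 172.0]], [[162.0, 161.0]], [[153.0, 151.0]]]
1.4 [[[175.0, 171.0]], [[166.0, 160.0]], [[157.0, 149.0]]]
1.5 [[[178.0, 169.0]], [[169.0, 158.0]], [[160.0, 148.0]]]
[([292, 229, 11, 19, 120], [296.6, 237.8])]
```

>>> drive_tool:
  targets:
    - [0.02,0,0.03,0,0,0,0.85]
    - [0.04,0,0.05,0,0,0,0.85]
    - [0.04,0,0.05,0,0,0,0.85]

```text
clock: 21.85
ee_pos: [0.6227, 0.2932, 0.073]
eef_rot: [0.914, -0.406, -0.004, -0.002]
ft_force: [-6.3, 9.9, 2.3]
finger_gap: 0.0232
```

Run:
```python
from lv import *
f=s["ft_force"];print("press-x",-.669*f[0]+.743*f[1],"z",-f[2])
im=env.read_camera("top")
print("top red",[x for x in blobs(im,(0,150,60),(7,255,255),15) if 90<x[1][0]<220 and 110<x[1][1]<220])
```

```text
21.85 [0.311 0.568 1.344 0.008 1.234 1.144] [0.623 0.293 0.073] 0.0232 [-6.3  9.9  2.3]
scene red [([330, 220, 8, 8, 33], [333.2, 223.7]), ([346, 230, 9, 10, 58], [349.8, 234.6])]
press-x 11.538929416043914 z -2.3397919143389694
top red [([170, 154, 9, 17, 67], [174.1, 162.7])]
```

>>> drive_tool:
  targets:
    - [0.02,0,0.02,0,0,0,0.85]
    - [0.04,0,0.04,0,0,0,0.85]
    - [0.04,0,0.04,0,0,0,0.85]

```text
clock: 22.25
ee_pos: [0.6234, 0.2926, 0.0715]
eef_rot: [0.914, -0.405, -0.008, -0.003]
ft_force: [-22.3, 13.5, 21.5]
finger_gap: 0.0229
```

Run:
```python
from lv import *
f=s["ft_force"];print("press-x",-.669*f[0]+.743*f[1],"z",-f[2])
im=env.read_camera("top")
print("top red",[x for x in blobs(im,(0,150,60),(7,255,255),15) if 90<x[1][0]<220 and 110<x[1][1]<220])
```

```text
22.25 [0.306 0.572 1.34  0.016 1.238 1.136] [0.623 0.293 0.071] 0.0229 [-22.3  13.5  21.5]
scene red [([330, 221, 8, 7, 30], [333.0, 223.9]), ([346, 231, 9, 9, 56], [349.5, 235.1])]
press-x 24.97862718187131 z -21.50727339738663
top red [([172, 155, 8, 16, 57], [174.9, 162.8])]
```

Lever is on its stop: motion ceased and the force rose to about 33 N tangential. I'm easing it back up along the arc, still holding it.

>>> drive_tool:
  targets:
    - [0,0,0,0,0,0,0.85]
    - [-0.02,0,-0.02,0,0,0,0.85]
    - [-0.06,0,-0.06,0,0,0,0.85]
    - [-0.1,0,-0.1,0,0,0,0.85]
    - [-0.135,0,-0.14,0,0,0,0.85]
    - [-0.168,0,-0.186,0,0,0,0.85]
    - [-0.197,0,-0.228,0,0,0,0.85]
    - [-0.225,0,-0.272,0,0,0,0.85]
    - [-0.25,0,-0.318,0,0,0,0.85]
    - [-0.273,0,-0.364,0,0,0,0.85]

```text
clock: 23.35
ee_pos: [0.6002, 0.3184, 0.1208]
eef_rot: [0.914, -0.406, -0.004, -0.002]
ft_force: [-0.7, 6.8, -1.8]
finger_gap: 0.0232
```

Run:
```python
from lv import *
for l in(1.0,1.1,1.2,1.3): print(l,grip(l).round(3),[proj(cs,grip(l,y)).round().tolist() for y in(.05,.14)])
```

```text
23.35 [0.357 0.5   1.34  0.008 1.304 1.191] [0.6   0.318 0.121] 0.0232 [-0.7  6.8 -1.8]
scene red [([339, 206, 6, 9, 32], [341.6, 209.7]), ([356, 215, 8, 11, 58], [359.0, 220.1])]
1.0 [0.583 0.313 0.184] [[[341.0, 203.0]], [[364.0, 217.0]]]
1.1 [0.587 0.309 0.169] [[[340.0, 207.0]], [[362.0, 222.0]]]
1.2 [0.592 0.304 0.156] [[[338.0, 211.0]], [[360.0, 226.0]]]
1.3 [0.598 0.297 0.143] [[[335.0, 215.0]], [[358.0, 230.0]]]
```

>>> drive_tool:
  targets:
    - [-0.039,0,-0.096,0,0,0,0.85]
    - [-0.068,0,-0.195,0,0,0,0.85]
    - [-0.087,0,-0.296,0,0,0,0.85]
    - [-0.096,0,-0.399,0,0,0,0.85]
    - [-0.095,0,-0.502,0,0,0,0.85]
    - [-0.083,0,-0.605,0,0,0,0.85]
    - [-0.061,0,-0.706,0,0,0,0.85]
    - [-0.029,0,-0.804,0,0,0,0.85]
    - [-0.01,0,-0.85,0,0,0,0.85]

```text
clock: 24.3
ee_pos: [0.5946, 0.3249, 0.2519]
eef_rot: [0.915, -0.403, -0.009, -0.004]
ft_force: [-17.1, 16.9, 7.7]
finger_gap: 0.023
```

Run:
```python
from lv import *
for l in(0,.1,.2,.3,.4): print(l,grip(l).round(3),[proj(cs,grip(l,y)).round().tolist() for y in(.05,.14)])
```

```text
24.3 [0.363 0.401 1.206 0.019 1.542 1.193] [0.595 0.325 0.252] 0.023 [-17.1  16.9   7.7]
scene red [([347, 176, 12, 12, 67], [351.8, 181.0]), ([366, 184, 8, 12, 64], [369.0, 189.7])]
0 [0.599 0.295 0.33 ] [[[345.0, 170.0]], [[370.0, 185.0]]]
0.1 [0.593 0.302 0.318] [[[346.0, 172.0]], [[371.0, 187.0]]]
0.2 [0.588 0.308 0.304] [[[346.0, 175.0]], [[371.0, 189.0]]]
0.3 [0.584 0.312 0.29 ] [[[347.0, 178.0]], [[372.0, 192.0]]]
0.4 [0.581 0.316 0.275] [[[347.0, 181.0]], [[371.0, 195.0]]]
```

>>> drive_tool:
  targets:
    - [-0.02,0,-0.05,0,0,0,0.85]
    - [0,0,-0.1,0,0,0,0.85]
    - [0.025,0,-0.15,0,0,0,0.85]
    - [0.05,0,-0.19,0,0,0,0.85]
    - [0.07,0,-0.23,0,0,0,0.85]
    - [0.07,0,-0.23,0,0,0,0.85]

```text
clock: 24.95
ee_pos: [0.6052, 0.3131, 0.2871]
eef_rot: [0.914, -0.405, -0.004, -0.003]
ft_force: [-10.1, 9.6, 8.2]
finger_gap: 0.0231
```

```bash
python3 lv.py
```

```text
24.95 [0.345 0.392 1.147 0.011 1.604 1.179] [0.605 0.313 0.287] 0.0231 [-10.1   9.6   8.2]
scene red [([345, 170, 13, 12, 77], [350.9, 174.9]), ([365, 178, 9, 11, 65], [368.3, 183.5])]
```

>>> drive_tool:
  targets:
    - [0.015,0,-0.03,0,0,0,0.85]
    - [0.035,0,-0.06,0,0,0,0.85]
    - [0.05,0,-0.1,0,0,0,0.85]
    - [0.05,0,-0.12,0,0,0,0.85]
    - [0.05,0,-0.12,0,0,0,0.85]

```text
clock: 25.5
ee_pos: [0.6109, 0.3064, 0.3008]
eef_rot: [0.914, -0.405, -0.004, -0.001]
ft_force: [-3.9, 8.6, -0.3]
finger_gap: 0.0229
```

```bash
python3 lv.py
```

```text
25.5 [0.334 0.394 1.117 0.008 1.635 1.169] [0.611 0.306 0.301] 0.0229 [-3.9  8.6 -0.3]
scene red [([344, 167, 13, 12, 81], [349.8, 172.6]), ([364, 176, 9, 11, 68], [367.4, 181.5])]
```

Lever is back at rest: the TCP is at its original grasp pose and the grip is at its original pixel row. I'm releasing and withdrawing upward.

>>> drive_tool:
  targets:
    - [-0.03,0,0,0,0,0,0.7]
    - [-0.03,0,0,0,0,0,0.5]
    - [-0.03,0,0,0,0,0,0.3]
    - [-0.03,0,0,0,0,0,0.2]
    - [-0.03,0,0,0,0,0,0.2]
    - [-0.03,0,-0.1,0,0,0,0.2]
    - [-0.03,0,-0.3,0,0,0,0.2]
    - [-0.03,0,-0.55,0,0,0,0.2]
    - [-0.03,0,-0.8,0,0,0,0.2]
    - [-0.03,0,-0.8,0,0,0,0.2]

```text
clock: 26.55
ee_pos: [0.613, 0.3062, 0.4323]
eef_rot: [0.914, -0.407, 0.006, -0.005]
ft_force: [-0.7, 0.3, 1.5]
finger_gap: 0.0682
```

Run:
```python
from lv import *
ct=env.camera_info("top");im=env.read_camera("top");i0=cv2.imread("pics/scene0.png")[:,:,::-1].copy();t0=cv2.imread("pics/top0.png")[:,:,::-1].copy()
# green/blue/bowl/tin before vs now
for k,lo,hi in(("grn",(60,120,40),(90,255,255)),("blu",(105,120,60),(125,255,255))):
    for n,a,b in(("scene",i0,im2),("top",t0,im)):
        print(k,n,[x[1] for x in blobs(a,lo,hi,40) if x[0][4]<200],[x[1] for x in blobs(b,lo,hi,40) if x[0][4]<200])
for nm,(r0,r1,c0,c1) in {"tin":(190,235,365,400),"bowl":(235,285,360,412)}.items():
    print(nm,"scene diff",np.abs(i0[r0:r1,c0:c1].astype(int)-im2[r0:r1,c0:c1]).mean().round(2))
# red cap under the ram, tube as seen by scene
print("red tube scene",[x for x in blobs(im2,(0,130,60),(7,255,255),10) if 270<x[1][0]<330 and 190<x[1][1]<260])
w=np.array([.6095,.1405]);print("pred cap top pressed, bottom",proj(cs,[np.r_[w,.1535],np.r_[w,.025]]).round(1).tolist())
cw=env.camera_info("wrist");iw=env.read_camera("wrist");print("wrist red",[x for x in blobs(iw,(0,130,60),(7,255,255),30)],proj(cw,[np.r_[w,.15],np.r_[w,.025],[.599,.2955,.33]]).round(0).tolist())
```

```text
26.55 [0.337 0.384 0.872 0.    1.87  1.175] [0.613 0.306 0.432] 0.0682 [-0.7  0.3  1.5]
scene red [([344, 167, 29, 20, 203], [357.9, 176.8])]
grn scene [[358.4, 11.6], [276.4, 42.7], [310.2, 43.5], [159.8, 61.1], [436.5, 63.9], [139.7, 63.0], [453.6, 64.5], [198.8, 219.7]] [[276.4, 42.7], [139.3, 61.0], [159.8, 61.1], [436.4, 63.9], [453.6, 64.4], [110.1, 103.8], [128.8, 103.7], [198.8, 219.7]]
grn top [[317.1, 168.9]] [[317.1, 168.9]]
blu scene [[129.5, 10.6], [150.9, 8.4], [452.6, 14.1], [471.4, 14.7], [416.5, 27.2], [419.6, 64.2], [120.1, 65.7], [72.5, 103.5], [90.3, 102.8], [181.3, 209.5], [183.8, 224.2]] [[129.5, 10.6], [151.7, 10.5], [452.6, 14.1], [471.3, 14.8], [98.6, 61.2], [118.8, 61.2], [419.6, 64.1], [72.5, 103.5], [91.1, 103.7], [181.3, 209.5], [183.7, 224.2]]
blu top [[337.4, 184.0]] [[337.4, 184.1]]
tin scene diff 1.32
bowl scene diff 1.37
red tube scene [([294, 220, 12, 8, 67], [300.1, 223.7]), ([292, 230, 11, 18, 114], [296.6, 238.2])]
pred cap top pressed, bottom [[298.7, 222.2], [295.4, 248.5]]
wrist red [([336, 0, 27, 14, 234], [349.0, 4.6]), ([241, 148, 30, 111, 3195], [255.3, 202.0]), ([322, 200, 21, 22, 254], [330.2, 209.4])] [[344.0, 227.0], [326.0, 200.0], [256.0, 202.0]]
```

```bash
python3 -c "
from station import env
print(env.finish_job())"
```

```text
the job is handed in; nothing more can be done
None
```

The job is handed in at about 27 s on the robot's clock. The red tube was drawn from the rack and carried upright at about 50° lean to the press. It was set down and released in the locator. I then swung the lever down to its stop and brought it back up with the fingers on it the whole way.

**What the last checks showed:**
- **Tube in the locator:** after release, the wrist camera put the tube within about 2 mm of the locator's middle. It touched down at the height of the press base.
- **Lever at its stop:** motion ceased and the push rose from about 10 N to about 33 N along the arc. The grip was where 1.5 rad predicts it.
- **Cap:** in the scene picture it sits about 1 px lower than before pressing. That fits it being driven home, but I could not read the remaining gap directly.
- **Lever back at rest:** the grip's position in the picture matches the start.
- **Other things:** the green and blue tubes are within 0.1 px of their starting positions. The tin and bowl areas of the scene picture show almost no change.
- **Hand:** open and clear of everything.

**What went wrong or disagreed on the way:**
- **First approach to the rack:** it ran into an elbow limit, so I changed the heading.
- **First grasp of the lever grip:** it closed on nothing, because the pads' effective surface starts about 20 mm behind the fingertips. I regrasped deeper.
- **Swinging the lever:** I pushed partly across its arc, with up to about 25 N sideways, and the grip slid roughly 10 mm in the pads. It never came free.

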